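Close-pack hexagonal standoffs into the tray's packing bay

TASK

One of four hexagonal standoffs already stands loosely at the back of the blue three-sided bay; slide the other three across the tray into the bay and close-pack all four, two behind one another in each lane, nested with their flat faces touching and pushed fully home against the stepped back wall. Keep them standing flat on the tray all the way (push or drag them, never lift them), and leave all the other parts in the tray where they are.

Things in the scene. Friction and masses are not known exactly. Their poses are not given: they have to be found in the camera images.
- tray: Fixed grey assembly tray, 420 x 620 mm (its x by y); floor top 6 mm above the bench. An 8 mm thick rim, rising 16 mm above the bench, runs along its far (+x) edge and both sides (+-y); the near edge has no rim. Origin: centre of its underside on the bench.
- bay: Fixed blue three-sided bay on the tray floor. Walls 24 mm high, 8 mm thick. Origin: mid-mouth at tray-floor level; x into the bay, y left, z up. Inside 82.8 mm wide (y = +-41.4 mm); side walls from x = 0 to 105 mm, plus flares at 45 degrees before the mouth (tips x = -17, y = +-60 mm). Back wall stepped: face at x = 105 mm for y > -8 mm (left lane), 85 mm for y < -8 mm (right lane).
- left_back (a point): Packed centre, at tray-floor level, of the hexagon at the back of the left lane: x = 85, y = 17.8 mm in the bay's frame. Packed hexagons have two flats facing the bay's +-x. The lanes overlap: left back is taken from the start; load right back next, then left front, then right front.
- right_back (a point): Packed centre of the hexagon at the back of the right lane: x = 65, y = -17.8 mm in the bay's frame.
- left_front (a point): Packed centre of the front hexagon in the left lane: x = 45, y = 17.8 mm in the bay's frame.
- right_front (a point): Packed centre of the front hexagon in the right lane: x = 25, y = -17.8 mm in the bay's frame.
- hex0: One of four alike dark-red hexagonal standoffs with brass insert on top: prism 40 mm across flats, 46.2 mm across corners, 40 mm tall, about 100 g (friction about 0.3). Origin: centre of its underside; z up; x points through the middle of a flat side (a flat every 60 degrees). hex0 starts in the bay's left lane, up to 8 mm short of home; the next ones can press it home. The four are interchangeable.
- hex1: A hexagonal standoff just like hex0, standing somewhere in the near half of the tray, turned any way.
- hex2: A hexagonal standoff just like hex0, standing somewhere in the near half of the tray, turned any way.
- hex3: A hexagonal standoff just like hex0, standing somewhere in the near half of the tray, turned any way.
- contactor: Bystander standing loose in the tray: black and grey block, 44 (x) x 46 (y) x 57 mm tall, 0.3 kg. Origin: centre of its underside. Must stay put.
- relay: Bystander standing loose in the tray: grey socket 48 (x) x 26 (y) mm with a clear relay on it, 56 mm tall, 0.16 kg. Origin: centre of its underside. Must stay put.
- round_standoff: Bystander standing loose in the tray: a round dark-red standoff with brass insert, 38 mm in diameter, 40 mm tall, 0.12 kg; it does not belong in the bay. Origin: centre of its underside. Must stay put.
- terminal: Bystander standing loose in the tray: row of grey and blue terminal blocks, 47 (x) x 32 (y) x 40 mm tall, 0.12 kg. Origin: centre of its underside. Must stay put.
- breaker: Bystander standing loose in the tray: white and black mini breaker, 46 (x) x 24 (y) x 57 mm tall, 0.14 kg. Origin: centre of its underside. Must stay put.
- offcut: Bystander lying loose in a far corner of the tray: piece of white slotted wire duct, 96 (x) x 40 (y) x 45 mm tall, 0.1 kg. Origin: centre of its underside. Must stay put.
Mind the look-alikes: they are no part of the job. Leave any purple look-alike of the hex0 alone.

How it is judged:
At the end, for the whole second after the job is handed in: All four hexagons at rest, upright, on the tray floor in the bay, square to it within about 6 degrees, the five touching pairs at most 43.5 mm between centres (40 mm is perfect), every centre at least 20 mm inside the mouth (the last sits at 25 mm when home) (((horizontal distance between each of hex0, hex1 and hex2 below 0.0435 m and horizontal distance between each of hex0, hex1, hex2 and hex3 below 0.0435 m) or (horizontal distance between hex0 and hex1 below 0.0435 m and horizontal distance between each of hex0, hex1, hex2 and hex3 below 0.0435 m and horizontal distance between hex1 and hex2 below 0.0435 m) or (horizontal distance between hex0 and hex1 below 0.0435 m and horizontal distance between each of hex0, hex1 and hex2 below 0.0435 m and horizontal distance between each of hex1, hex2 and hex3 below 0.0435 m) or (horizontal distance between hex0 and hex1 below 0.0435 m and horizontal distance between hex0 and hex2 below 0.0435 m and horizontal distance between each of hex0, hex1, hex2 and hex3 below 0.0435 m) or (horizontal distance between hex0 and hex1 below 0.0435 m and horizontal distance between each of hex0, hex1 and hex2 below 0.0435 m and horizontal distance between each of hex0, hex2 and hex3 below 0.0435 m) or (horizontal distance between hex0 and hex1 below 0.0435 m and horizontal distance between each of hex0, hex1 and hex2 below 0.0435 m and horizontal distance between each of hex0, hex1 and hex3 below 0.0435 m)) and x of hex0 in the frame of bay between 0.02 and 0.09 m and y of hex0 in the frame of bay between -0.024 and 0.024 m and z of each of hex0, hex1, hex2, hex3 in the frame of bay below 0.004 m and angle between each of hex0, hex1, hex2, hex3's own z axis and vertical below 0.06 rad and linear speed of each of hex0, hex1, hex2, hex3 below 0.01 m/s and (angle between the x axis of hex0 and the x axis of bay, either way round below 0.1 rad or angle between the x axis of hex0 and the x axis of bay, either way round between 0.947 and 1.147 rad) and x of hex1 in the frame of bay between 0.02 and 0.09 m and y of hex1 in the frame of bay between -0.024 and 0.024 m and (angle between the x axis of hex1 and the x axis of bay, either way round below 0.1 rad or angle between the x axis of hex1 and the x axis of bay, either way round between 0.947 and 1.147 rad) and x of hex2 in the frame of bay between 0.02 and 0.09 m and y of hex2 in the frame of bay between -0.024 and 0.024 m and (angle between the x axis of hex2 and the x axis of bay, either way round below 0.1 rad or angle between the x axis of hex2 and the x axis of bay, either way round between 0.947 and 1.147 rad) and x of hex3 in the frame of bay between 0.02 and 0.09 m and y of hex3 in the frame of bay between -0.024 and 0.024 m and (angle between the x axis of hex3 and the x axis of bay, either way round below 0.1 rad or angle between the x axis of hex3 and the x axis of bay, either way round between 0.947 and 1.147 rad)).
It fails at once if a hexagonal standoff is lifted more than 15 mm off the tray floor (z of any of hex0, hex1, hex2, hex3 in the frame of bay above 0.015 m).
It fails at once if a hexagonal standoff is knocked over (angle between any of hex0, hex1, hex2, hex3's own z axis and vertical above 0.7 rad).
It fails at once if another part in the tray is moved by more than 15 mm or tipped (distance of any of contactor, relay, round_standoff, terminal, breaker, offcut from where it was at the start of the episode above 0.015 m or angle between any of contactor, relay, round_standoff, terminal, breaker, offcut's own z axis and vertical above 0.3 rad).
It also fails if it takes over 72 s, if anything falls off the work surface, if the arm or the gripper's body presses on something with over 40 N, if the wrist force passes 120 N, or if a joint passes its speed limit or range.

ROBOT

A 6-joint arm with a two-finger parallel gripper is mounted at the origin on the work surface. World frame = base frame: x ahead of the robot, y to its left, z up, the work surface at z = 0. Lengths are in m, angles in rad, forces in N, time in s.
With the tool pointing down it reaches from about 0.325 to 0.85 m from the base axis. Payload 15.5 kg.
Tool frame: the origin (TCP) lies between the finger pads; the fingertips stand 8 mm ahead of it and the grasp point (between the pads) lies 11 mm behind it (robot.tip_reach is the distance from the TCP to the fingertips, in m); z points along the fingers, x is the direction in which the jaws open and shut, and the axes are right-handed (so a half turn about z gives the same grasp; the last joint's range is limited). The gripper opens to 91 mm and grips with 3 to 60 N. Pads are 32 mm wide; open, the fingers measure 118 mm over their backs; the gripper's body (76 mm by 178 mm) begins 60 mm behind the grasp point.
Start: joints at [1.242, 0.494, 1.345, -0, 1.302, -0.096], TCP at [0.145, 0.608, 0.222] pointing down, gripper open.
Joint ranges: [-2.91, 2.91], [-0.82, 2.16], [0.22, 2.67], [-1.22, 4.37], [0.12, 2.79], [-3.08, 3.08]. Speed limits (rad/s): [1.89, 1.89, 2.57, 3.01, 3.01, 3.01].

INTERFACE

Orientations are given as a rotation vector (axis times angle).
In Python, from station import robot gives the robot as it stands.
- The arm moves only by the tool apply_moves, never from a script. Its argument "deltas" is a list of rows, each an object with "hand": the closure, from -1 (fully open) to 1 (shut), so that 0 is half open; "xyz": the shift along the world's x, y, z as a fraction of full scale, a list of three; "spin": the turn about the world's z as a fraction of full scale. In form: [{"hand": hand, "xyz": [x, y, z], "spin": spin}, ...]. A call has 1 to 10 rows; each row shifts and turns the commanded pose from where the row before left it; what a row does not reach is not made up. Full scale, the value 1, is 0.15 m for a shift and pi/2 rad for a turn. A row lasts 1/10 s, in which the tool goes at most 50 mm and 8.59 degrees, less where a joint would pass 70% of its speed; a pose out of reach is approached as far as the arm can. A call with a number of a shift or a turn outside -1 to 1 is refused whole. A call with a gripper value outside its range is refused whole. The fingers move at their own pace and stop on an object; "newtons" is the grip in N (left out, the last holds). Time passes only in rows, so rows that do not move let the fingers close. It gives the time, the measured TCP pose, the force and the opening at its end, in the units of the state.
- robot.state(): the state, without advancing time (a new reading comes with each control period).
- robot.read_camera(name): name is "side" or "top"; returns a dict with "img" (400x640x3 uint8, red, green, blue), "camera_matrix" (3x3 intrinsics, pixels), "dist_coeffs" ([k1, k2, p1, p2, k3] as OpenCV has them; the pictures are not rectified), "R" (3x3) and "t" (3): a world point X has camera coordinates R X + t. Camera axes: x right, y down, z forward; pixel columns grow to the right and rows downward; lengths in m; the calibration is good to about 2 mm. A picture is of the moment at which its call begins. There is no depth.
- robot.job_done(): hands the job in, once; it reports no verdict.
Trained networks look in the newest picture that a camera, given by its name, has taken for a name from the list of things; names that differ only in an ending like _2 or _b are one class to them, and where a whole thing is asked for, a point or a joint stands for the part that bears it (a point fixed in the world has none). Each returns a list of dicts, best first, with "p" (0 to 1); they miss things now and then, are a little off and sometimes report something else, mostly with a low value. They report only what shows in the picture. A call takes as long as a camera call. They do not tell look-alikes from the thing itself.
- robot.look_for(camera, label): "location" ([column, row] as shares, 0 to 1, of the picture: columns of its width, rows of its height, amid what is visible of it).
- robot.mark_of(camera, label): "location" ([column, row] as shares, 0 to 1, of the picture: columns of its width, rows of its height: a listed point, or the origin of a listed thing).
The state is a dict: "t": time; "joints": joint angles; "qvel": joint speeds; "effort": joint torques, N m; "position": TCP position; "orientation": TCP orientation; "wrist_force": force on the tool from outside, world axes, zero at the start; "wrist_torque": the same for the moment, N m; "grip_width": opening from 0.0 (shut) to 1.0 (fully open).
Only numpy, scipy, OpenCV 4.12 (cv2) and the standard library are available. Lean on these libraries where they do the work, as an engineer would, in place of code of your own. Each camera call takes 0.05 s, during which the arm holds its last target.

## Working session

There is one attempt and no reset: what is moved stays moved. The work goes in short steps, Python scripts to look and compute and a tool call to move; the robot and the scene stay as the last step left them, time stands still between calls to the robot, and variables do not carry over. Pictures are saved under pics/ and viewed, and the job is handed in when it is done.

Besides the shell and the picture viewer there is one more tool, called after "Emit:" as a command line: name --argument value ..., lists and objects as JSON in quotes. apply_moves: Moves the arm, as the interface text tells. Shift numbers are shares of 0.15 m and turn numbers shares of pi/2 rad, none past 1 either way. Its arguments: {"type":"object","properties":{"deltas":{"type":"array","items":{"type":"object","properties":{"hand":{"type":"number"},"xyz":{"type":"array","items":{"type":"number"}},"spin":{"type":"number"}}}},"newtons":{"type":"number"}},"required":["deltas"]}

```bash
ls; mkdir -p pics; python3 - <<'E'
from station import robot
import cv2, numpy as np
s=robot.state(); print(s)
for n in ("top","side"):
    c=robot.read_camera(n); cv2.imwrite(f"pics/{n}0.png",c["img"][:,:,::-1])
    print(n,c["camera_matrix"],c["dist_coeffs"],c["R"],c["t"])
    for l in ("hex0","bay","round_standoff","contactor","relay","terminal","breaker","offcut","tray"):
        print(l,[(round(d["p"],2),np.round(np.array(d["location"])*[640,400],1).tolist()) for d in robot.mark_of(n,l)])
E
```

```text
pics
{'t': 0.0, 'joints': array([ 1.24151797e+00,  4.94195408e-01,  1.34616640e+00, -6.43203404e-06,
        1.30252396e+00, -9.54839099e-02]), 'qvel': array([ 0.00141948,  0.00116798,  0.00037544, -0.0003645 , -0.00018775,
        0.00115689]), 'effort': array([-5.07784971e-04, -8.78842664e+01, -3.81854117e+01,  7.07750232e-02,
        5.32592973e-02, -8.34963816e-05]), 'position': array([0.14465332, 0.60761899, 0.22131873]), 'orientation': array([ 2.46481382e+00,  1.94675552e+00, -1.70109913e-03]), 'wrist_force': array([-0.49012324, -0.83508467, -0.72657526]), 'wrist_torque': array([-0.03932634, -0.00062526, -0.00406762]), 'grip_width': 1.0022013932196827}
top [[500.05736452   0.         318.1819664 ]
 [  0.         500.05736452 194.06918647]
 [  0.           0.           1.        ]] [0.00276041 0.         0.         0.         0.        ] [[ 0.02462514 -0.99965804 -0.00879846]
 [-0.9951265  -0.02367101 -0.09572319]
 [ 0.09548219  0.01111278 -0.99536911]] [0.12091247 0.49511604 1.29247543]
hex0 [(0.8, [216.0, 109.7]), (0.73, [428.0, 198.8]), (0.72, [336.3, 123.9]), (0.63, [338.5, 
[... 618 characters left out ...]
 0.           1.        ]] [-0.0301478  0.         0.         0.         0.       ] [[ 0.9995192  -0.02927144  0.01022548]
 [-0.01137796 -0.65304487 -0.75723374]
 [ 0.02884302  0.75675331 -0.65306394]] [-0.4886222   0.11836414  0.74975881]
hex0 [(0.96, [320.2, 326.5]), (0.93, [235.4, 201.3]), (0.91, [326.5, 223.9]), (0.75, [407.6, 228.1]), (0.68, [306.6, 137.8]), (0.64, [322.0, 279.0]), (0.57, [390.3, 146.0])]
bay [(0.93, [372.4, 234.4])]
round_standoff [(0.68, [320.8, 184.6])]
contactor [(0.58, [354.8, 193.3]), (0.22, [380.6, 303.6])]
relay [(0.61, [275.5, 306.5])]
terminal [(0.8, [279.3, 201.6])]
breaker [(0.55, [380.9, 302.8])]
offcut [(0.93, [395.7, 181.9])]
tray [(0.64, [358.1, 247.6])]
```

```bash
python3 - <<'E'
import cv2
for n in ("top","side"):
    i=cv2.imread(f"pics/{n}0.png"); 
    c=i[60:300,160:460] if n=="top" else i[110:350,200:500]
    cv2.imwrite(f"pics/{n}0z.png",cv2.resize(c,None,fx=2.5,fy=2.5,interpolation=cv2.INTER_CUBIC))
E
```

```text
(no output)
```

View pics/top0z.png

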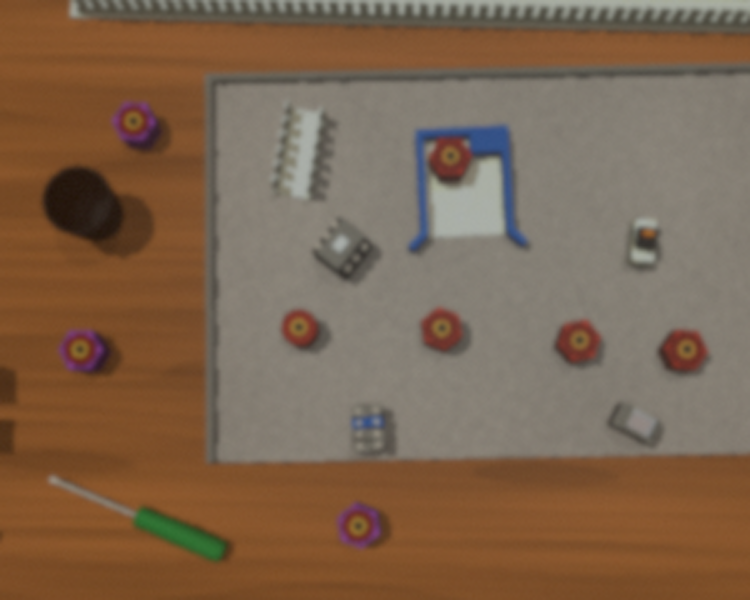

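View pics/side0z.png

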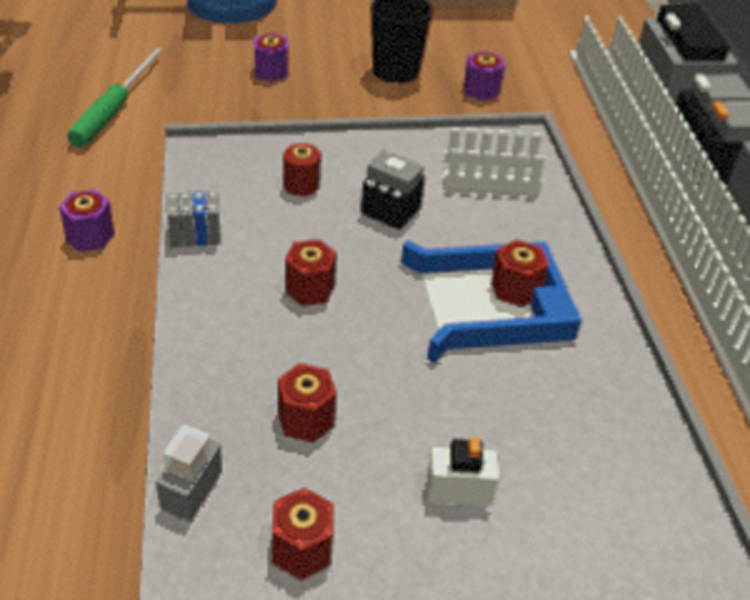

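View pics/top0.png

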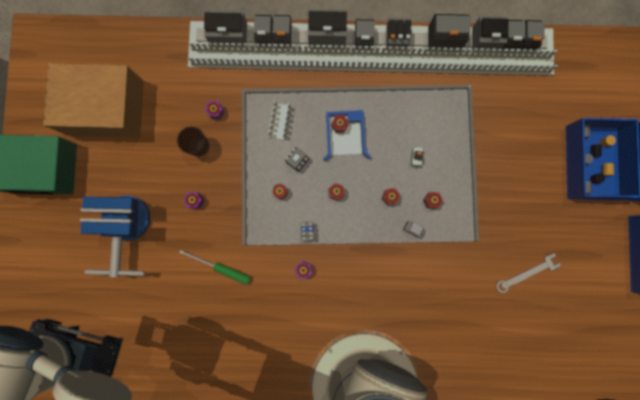

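Candidates in the top picture: hex0 in the bay at (340,124). Red hexagons stand in the tray at (337,191), (391,197) and (433,200). The red part at (280,191) is round, so it's a bystander. Purple look-alikes at (215,110), (194,201) and (304,270) lie outside the tray. The three red hexagons in the tray are mine, as the crops confirm by their corners. Next I fit poses in both views.

```bash
cat > h.py <<'E'
import cv2, numpy as np
from scipy.optimize import minimize
from station import robot
FL=0.006
def proj(c,P):
    P=np.asarray(P,float).reshape(-1,3)
    return cv2.projectPoints(P,cv2.Rodrigues(c["R"])[0],c["t"],c["camera_matrix"],c["dist_coeffs"])[0].reshape(-1,2)
def back(c,uv,z):
    n=cv2.undistortPoints(np.array([[uv]],float),c["camera_matrix"],c["dist_coeffs"])[0,0]
    d=c["R"].T@np.array([n[0],n[1],1]); o=-c["R"].T@c["t"]
    return (o+d*(z-o[2])/d[2])[:2]
def prism(poly,z0,z1):
    poly=np.asarray(poly); return np.vstack([np.c_[poly,np.full(len(poly),z)] for z in (z0,z1)])
def T(p,xy,a):
    c,s=np.cos(a),np.sin(a); return np.asarray(p)@np.array([[c,s],[-s,c]])+xy
HEX=np.array([[np.cos(a),np.sin(a)] for a in np.pi/6+np.arange(6)*np.pi/3])*0.0231
def box(x0,x1,y0,y1): return np.array([[x0,y0],[x1,y0],[x1,y1],[x0,y1]])
w=.0414;t=.008
def strip(a,b,off):
    return np.array([a,b,np.add(b,off),np.add(a,off)])
o=t*np.array([.7071,.7071]); tip=(-.017,.060)
BAY=[box(0,.113,w,w+t),box(0,.113,-w-t,-w),box(.105,.113,-w-t,w+t),box(.085,.113,-w-t,-.008)]
# flare: from (0,w) to tip outer
e=np.array([-.7071,.7071])
fl=np.array([[0,w],[-.017+0.0,.060-.002],[-.017+.004,.060+.004],[.0,w+t]])
BAY+= [fl, fl*[1,-1]]
def render(c,prisms,box_,ss=4):
    x0,y0,x1,y1=box_
    m=np.zeros(((y1-y0)*ss,(x1-x0)*ss),np.uint8)
    for P in prisms:
        q=(proj(c,P)-[x0,y0]+.5)*ss-.5
        cv2.fillConvexPoly(m,cv2.convexHull(np.round(q*16).astype(np.int32)),255,shift=4)
    return cv2.resize(m,(x1-x0,y1-y0),interpolation=cv2.INTER_AREA)/255.
def chroma(c,kind):
    i=c["img"].astype(float); s=i.sum(2)+30
    v=(i[...,0]-i[...,1:].max(2))/s if kind=="red" else (i[...,2]-i[...,:2].max(2))/s
    return v
def fit(cams,kind,xy0,angs,shape,r=26,lo=.05,hi=.25,per=None,free=None):
    """shape(xy,a)->prisms"""
    data=[]
    for c in cams:
        u=proj(c,[xy0[0],xy0[1],.02])[0]; rr=r
        b=[max(0,int(u[0]-rr)),max(0,int(u[1]-rr)),min(640,int(u[0]+rr)),min(400,int(u[1]+rr))]
        v=chroma(c,kind)[b[1]:b[3],b[0]:b[2]]
        m=np.clip((v-lo)/(hi-lo),0,1)
        if kind=="red":
            mm=cv2.morphologyEx(m.astype(np.float32),cv2.MORPH_CLOSE,np.ones((7,7),np.uint8)); m=mm
        data.append((c,b,m))
    def cost(p,full=False):
        e=0
        for k,(c,b,m) in enumerate(data):
            R=cv2.GaussianBlur(render(c,shape(p[:2],p[2]),b),(0,0),.9)
            e+=((R-m)**2).sum()
        return e
    best=None
    for a in angs:
        S=np.array([[*xy0,a]]+[[xy0[0]+.006,xy0[1],a],[xy0[0],xy0[1]+.006,a],[*xy0,a+.2]])
        q=minimize(cost,[*xy0,a],method="Nelder-Mead",options=dict(initial_simplex=S,xatol=1e-4,fatol=1e-3,maxiter=250))
        if best is None or q.fun<best.fun: best=q
    return best.x,best.fun,data
hexshape=lambda xy,a:[prism(T(HEX,xy,a),FL,FL+.04)]
bayshape=lambda xy,a:[prism(T(b,xy,a),FL,FL+.024) for b in BAY]
def cams(): return {n:robot.read_camera(n) for n in ("top","side")}
E
cat > m.py <<'E'
from h import *
C=cams(); top,side=C["top"],C["side"]
for nm,cs in (("top",[top]),("side",[side]),("both",[top,side])):
    for g in ([337,191],[391,197],[433,200],[340,124],[280,191]):
        x,f,_=fit(cs,"red",back(top,g,.046),[0,.35,.7],hexshape)
        print(nm,g,np.round(x[:2],4),round(np.degrees(x[2])%60,1),round(f,2))
    x,f,_=fit(cs,"blue",back(top,[347,157],.006),[-.05],bayshape,r=60,lo=.04,hi=.2)
    print(nm,"bay",np.round(x[:2],4),round(np.degrees(x[2]),2),round(f,2))
for l in ("relay","terminal","breaker","contactor","offcut","bay"):
    for n in C:
        print(l,n,[(round(d["p"],2),np.round(back(C[n],np.array(d["location"])*[640,400],.006),3).tolist()) for d in robot.mark_of(n,l)[:2]])
print(robot.state()["t"])
E
python3 m.py
```

```text
top [337, 191] [0.5    0.0856] 37.5 15.55
top [391, 197] [ 0.4907 -0.0581] 21.4 17.46
top [433, 200] [ 0.4837 -0.1684] 4.2 23.42
top [340, 124] [0.6838 0.0798] 15.1 31.14
top [280, 191] [0.497  0.2341] 1.5 46.7
top bay [0.6056 0.0607] 3.78 134.52
side [337, 191] [0.5026 0.0865] 51.0 16.11
side [391, 197] [ 0.4939 -0.0562] 6.2 18.57
side [433, 200] [ 0.4872 -0.1662] 55.8 62.2
side [340, 124] [0.6845 0.0829] 45.5 36.25
side [280, 191] [0.4999 0.2362] 58.2 84.36
side bay [0.609  0.0613] 4.56 275.65
both [337, 191] [0.502  0.0857] 50.9 39.54
both [391, 197] [ 0.4932 -0.057 ] 4.7 46.62
both [433, 200] [ 0.4868 -0.167 ] 55.7 101.79
both [340, 124] [0.6846 0.0816] 34.2 73.59
both [280, 191] [0.4994 0.2351] 58.1 134.7
both bay [0.6076 0.061 ] 4.29 425.31
relay top [(0.76, [0.409, -0.119])]
relay side [(0.41, [0.604, 0.06]), (0.18, [0.492, -0.062])]
terminal top [(0.58, [0.393, 0.167])]
terminal side [(0.72, [0.399, 0.162])]
breaker top [(0.63, [0.603, -0.118])]
breaker side [(0.85, [0.595, -0.122]), (0.74, [0.402, 0.168])]
contactor top [(0.54, [0.579, 0.196])]
contactor side [(0.88, [0.583, 0.184])]
offcut top [(0.81, [0.691, 0.247])]
offcut side [(0.86, [0.691, 0.234])]
bay top [(0.87, [0.598, 0.056])]
bay side [(0.83, [0.606, 0.06])]
1.7
```

```bash
cat > ov.py <<'E'
from h import *
def overlay(c,items,box_,fn,s=6):
    x0,y0,x1,y1=box_
    im=cv2.resize(c["img"][y0:y1,x0:x1,::-1].copy(),None,fx=s,fy=s,interpolation=cv2.INTER_CUBIC)
    for P,col in items:
        n=len(P)//2
        q=((proj(c,P)-[x0,y0]+.5)*s).astype(int)
        cv2.polylines(im,[q[:n].reshape(-1,1,2),q[n:].reshape(-1,1,2)],True,col,1)
    cv2.imwrite(fn,im)
E
python3 - <<'E'
from ov import *
C=cams()
it=[]
bay=(np.array([.6076,.0610]),np.radians(4.29))
it+=[(p,(0,255,255)) for p in bayshape(*bay)]
hx=[((.502,.0857),50.9),((.4932,-.057),4.7),((.4868,-.167),55.7),((.6846,.0816),34.2)]
it+=[(hexshape(np.array(x),np.radians(a))[0],(0,255,0)) for x,a in hx]
overlay(C["top"],it,(300,95,400,195),"pics/o1.png",6)
overlay(C["side"],it,(300,180,450,260),"pics/o2.png",5)
overlay(C["side"],it,(290,190,400,350),"pics/o3.png",4)
overlay(C["top"],it,(320,170,450,220),"pics/o4.png",6)
E
```

```text
(no output)
```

View pics/o1.png

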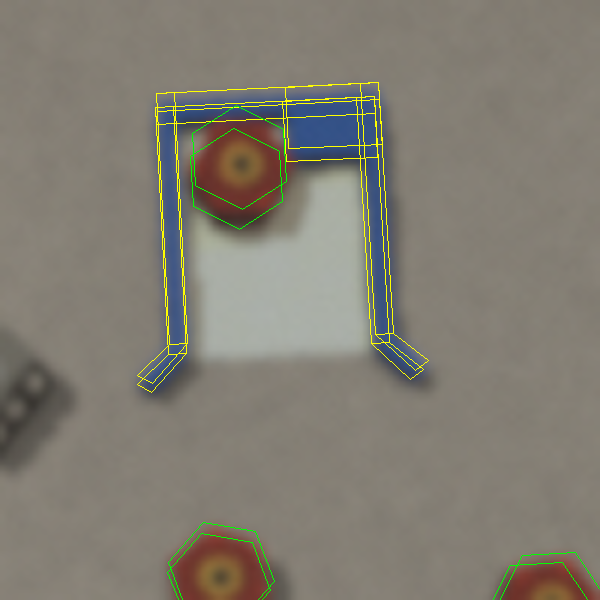

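View pics/o2.png

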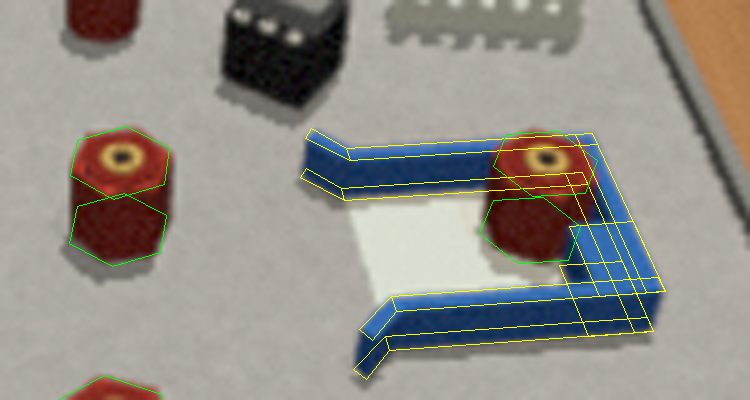

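View pics/o3.png

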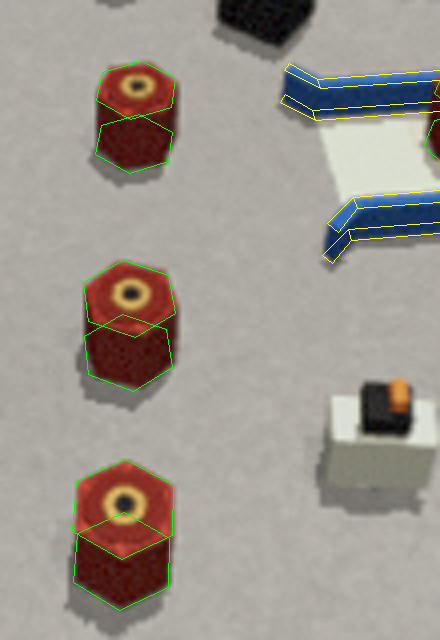

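View pics/o4.png

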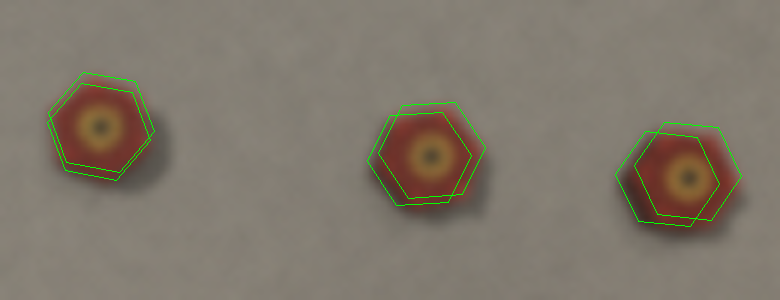

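Emit:
apply_moves --deltas '[{"hand": -0.4, "xyz": [0.17, -0.25, 0], "spin": -0.095}, {"hand": -0.4, "xyz": [0.17, -0.25, 0], "spin": -0.095}, {"hand": -0.4, "xyz": [0.17, -0.25, 0], "spin": -0.095}, {"hand": -0.4, "xyz": [0.17, -0.25, 0], "spin": -0.095}, {"hand": -0.4, "xyz": [0.17, -0.25, 0], "spin": -0.095}, {"hand": -0.4, "xyz": [0.17, -0.25, 0], "spin": -0.095}, {"hand": -0.4, "xyz": [0.17, -0.25, 0], "spin": -0.095}, {"hand": -0.4, "xyz": [0.17, -0.25, 0], "spin": -0.095}, {"hand": -0.4, "xyz": [0.17, -0.25, 0], "spin": -0.095}, {"hand": -0.4, "xyz": [0.17, -0.25, 0], "spin": -0.095}]' --newtons 10

```text
t: 2.8
position: [0.4006, 0.2314, 0.2222]
orientation: [-3.131, 0.253, -0.001]
wrist_force: [0.8, 1.2, -0.4]
grip_width: 0.697
```

Emit:
apply_moves --deltas '[{"hand": -0.4, "xyz": [0.17, -0.25, 0], "spin": 0}, {"hand": -0.4, "xyz": [0.17, -0.25, 0], "spin": 0}, {"hand": -0.4, "xyz": [0.17, -0.25, 0], "spin": 0}, {"hand": -0.4, "xyz": [0.163, -0.23, 0], "spin": 0}, {"hand": -0.4, "xyz": [0, 0, 0], "spin": 0}]'

```text
t: 3.3
position: [0.5036, 0.0823, 0.222]
orientation: [3.131, -0.25, 0.003]
wrist_force: [-0.3, 0.5, 0.0]
grip_width: 0.7
```

```bash
cat >> h.py <<'E'
def st():
    s=robot.state(); R=cv2.Rodrigues(s["orientation"])[0]
    print("t",round(s["t"],2),"pos",np.round(s["position"],4),"yaw",round(np.degrees(np.arctan2(R[1,0],R[0,0])),2),"F",np.round(s["wrist_force"],1),"grip",round(s["grip_width"]*91,1))
E
python3 -c "from h import *;st()"
```

```text
t 3.3 pos [0.5036 0.0823 0.222 ] yaw -9.11 F [-0.3  0.5  0. ] grip 63.7
```

Emit:
apply_moves --deltas '[{"hand": -0.4, "xyz": [-0.012, 0.024, -0.3], "spin": 0}, {"hand": -0.4, "xyz": [0, 0, -0.3], "spin": 0}, {"hand": -0.4, "xyz": [0, 0, -0.3], "spin": 0}, {"hand": -0.4, "xyz": [0, 0, -0.2], "spin": 0}, {"hand": -0.4, "xyz": [0, 0, -0.13], "spin": 0}, {"hand": -0.4, "xyz": [0, 0, -0.1], "spin": 0}, {"hand": -0.4, "xyz": [0, 0, 0], "spin": 0}, {"hand": 0.3, "xyz": [0, 0, 0], "spin": 0}, {"hand": 0.3, "xyz": [0, 0, 0], "spin": 0}, {"hand": 0.3, "xyz": [0, 0, 0], "spin": 0}]'

```text
t: 4.3
position: [0.4995, 0.0897, 0.0234]
orientation: [-3.132, 0.244, -0.003]
wrist_force: [0.1, 1.0, 2.1]
grip_width: 0.475
```

Emit:
apply_moves --deltas '[{"hand": 0.3, "xyz": [0, 0, 0], "spin": 0}, {"hand": 0.3, "xyz": [0, 0, 0], "spin": 0}]'

```text
t: 4.5
position: [0.4995, 0.0897, 0.0233]
orientation: [-3.132, 0.244, -0.002]
wrist_force: [-0.8, 1.3, 8.1]
grip_width: 0.467
```

```bash
python3 - <<'E'
from ov import *
st(); C=cams()
p=robot.state()["position"][:2]
it=[(hexshape(p,np.radians(-9.1))[0],(0,255,0))]
overlay(C["side"],it,(260,180,420,280),"pics/g1.png",5)
overlay(C["top"],it,(290,150,390,230),"pics/g2.png",6)
E
```

```text
t 4.5 pos [0.4995 0.0897 0.0233] yaw -8.9 F [-0.8  1.3  8.1] grip 42.5
```

View pics/g1.png

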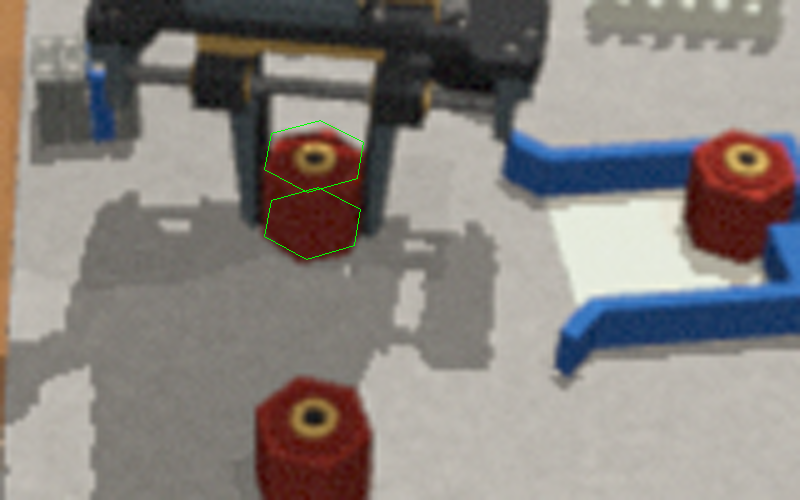

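View pics/g2.png

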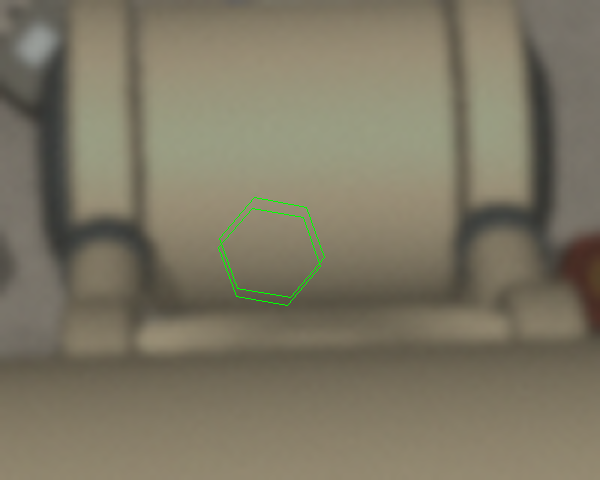

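Emit:
apply_moves --deltas '[{"hand": -0.1, "xyz": [0, 0, 0], "spin": 0}, {"hand": -0.1, "xyz": [0, 0, 0], "spin": 0}, {"hand": -0.1, "xyz": [0.0, -0.022, 0.01], "spin": 0}, {"hand": -0.1, "xyz": [0, 0, 0], "spin": 0}, {"hand": 0.3, "xyz": [0, 0, 0], "spin": 0}, {"hand": 0.3, "xyz": [0, 0, 0], "spin": 0}, {"hand": 0.3, "xyz": [0, 0, 0], "spin": 0}]'

```text
t: 5.3
position: [0.499, 0.0863, 0.0239]
orientation: [3.132, -0.244, 0.0]
wrist_force: [-0.8, -0.6, 2.2]
grip_width: 0.468
```

```bash
python3 - <<'E'
from ov import *
st(); C=cams()
p=robot.state()["position"][:2]
it=[(hexshape(p,np.radians(-9.1))[0],(0,255,0))]
overlay(C["side"],it,(300,190,360,240),"pics/g3.png",12)
E
```

```text
t 5.3 pos [0.499  0.0863 0.0239] yaw -8.9 F [-0.8 -0.6  2.2] grip 42.6
```

View pics/g3.png

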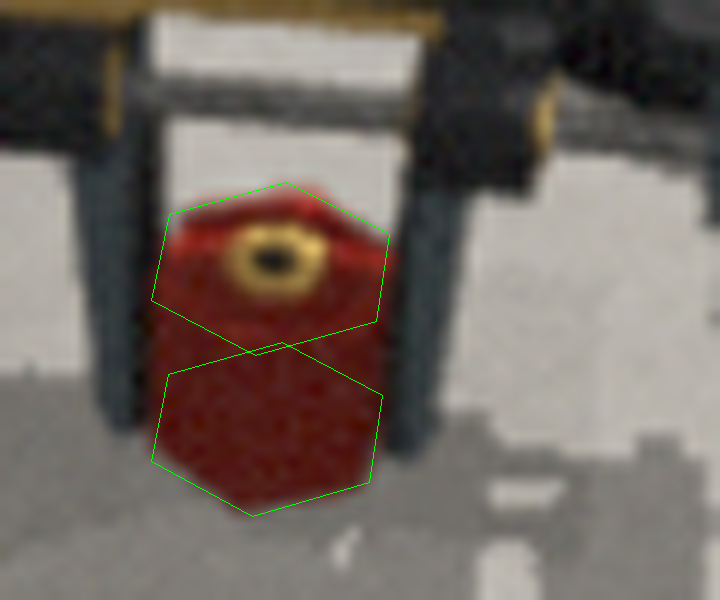

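Emit:
apply_moves --deltas '[{"hand": 0.3, "xyz": [0.083, -0.049, 0], "spin": 0.024}, {"hand": 0.3, "xyz": [0.083, -0.049, 0], "spin": 0.024}, {"hand": 0.3, "xyz": [0.083, -0.049, 0], "spin": 0.024}, {"hand": 0.3, "xyz": [0.083, -0.049, 0], "spin": 0.024}, {"hand": 0.3, "xyz": [0.083, -0.049, 0], "spin": 0.024}, {"hand": 0.3, "xyz": [0.083, -0.049, 0], "spin": 0.024}, {"hand": 0.3, "xyz": [0, 0, 0], "spin": 0}]'

```text
t: 6.1
position: [0.5751, 0.0415, 0.0239]
orientation: [3.139, 0.111, 0.002]
wrist_force: [0.7, 0.2, 1.5]
grip_width: 0.467
```

```bash
python3 - <<'E'
from ov import *
st(); C=cams()
p=robot.state()["position"][:2]
it=[(hexshape(p,np.radians(4.2))[0],(0,255,0))]+[(q,(0,255,255)) for q in bayshape(np.array([.6075,.061]),np.radians(4.2))]
overlay(C["side"],it,(310,180,440,260),"pics/g4.png",6)
E
```

```text
t 6.1 pos [0.5751 0.0415 0.0239] yaw 4.06 F [0.7 0.2 1.5] grip 42.5
```

View pics/g4.png

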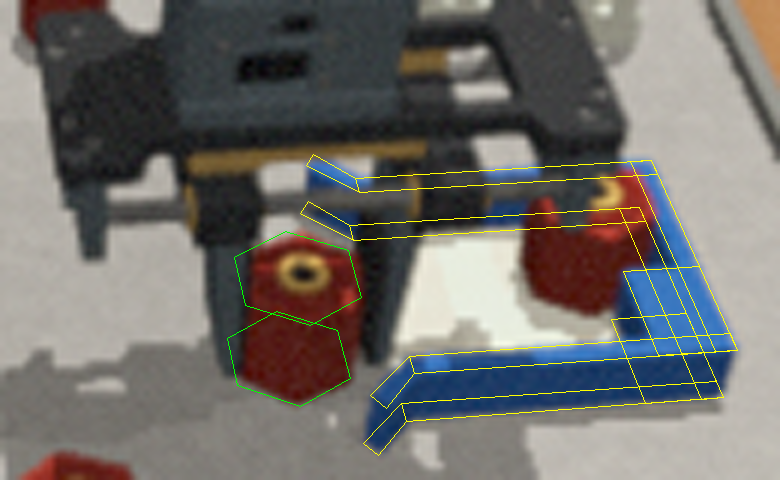

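Emit:
apply_moves --deltas '[{"hand": 0.3, "xyz": [0.069, 0.006, 0], "spin": 0}, {"hand": 0.3, "xyz": [0.069, 0.006, 0], "spin": 0}, {"hand": 0.3, "xyz": [0.069, 0.006, 0], "spin": 0}, {"hand": 0.3, "xyz": [0.069, 0.006, 0], "spin": 0}, {"hand": 0.3, "xyz": [0.069, 0.006, 0], "spin": 0}, {"hand": 0.3, "xyz": [0.069, 0.006, 0], "spin": 0}, {"hand": 0.3, "xyz": [0.069, 0.006, 0], "spin": 0}, {"hand": 0.3, "xyz": [0, 0, 0], "spin": 0}]'

```text
t: 7.0
position: [0.6475, 0.0485, 0.0238]
orientation: [3.139, 0.111, 0.001]
wrist_force: [0.2, -0.2, -0.5]
grip_width: 0.466
```

```bash
python3 - <<'E'
from ov import *
st(); C=cams()
p=robot.state()["position"][:2]+[.003,0]
it=[(hexshape(p,np.radians(4.2))[0],(0,255,0))]+[(q,(0,255,255)) for q in bayshape(np.array([.609,.061]),np.radians(4.2))]
overlay(C["side"],it,(310,180,440,260),"pics/g5.png",6)
E
```

```text
t 7.0 pos [0.6475 0.0485 0.0238] yaw 4.07 F [ 0.2 -0.2 -0.5] grip 42.4
```

View pics/g5.png

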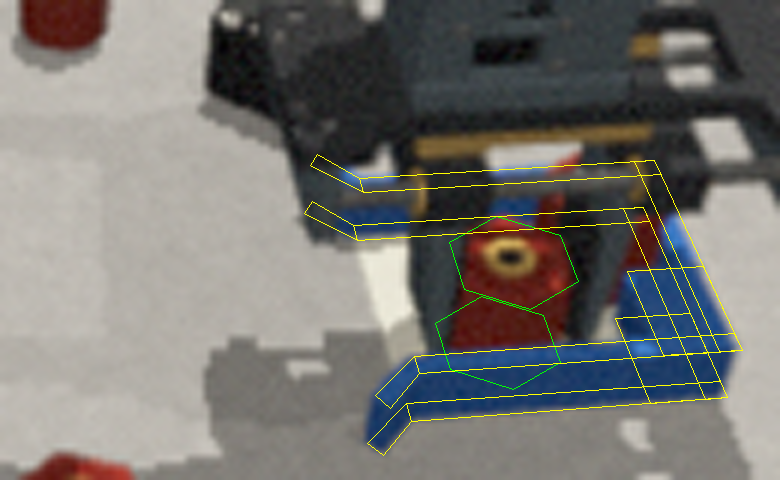

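Emit:
apply_moves --deltas '[{"hand": -0.15, "xyz": [0, 0, 0], "spin": 0}, {"hand": -0.15, "xyz": [0, 0, 0], "spin": 0}, {"hand": -0.15, "xyz": [0, 0, 0.15], "spin": 0}, {"hand": -0.15, "xyz": [0, 0, 0.2], "spin": 0}, {"hand": 0, "xyz": [-0.1, -0.007, 0.05], "spin": 0}, {"hand": 1, "xyz": [-0.186, -0.014, 0], "spin": 0}, {"hand": 1, "xyz": [0, 0, 0], "spin": 0}, {"hand": 1, "xyz": [0, 0, -0.1], "spin": 0}, {"hand": 1, "xyz": [0, 0, -0.15], "spin": 0}, {"hand": 1, "xyz": [0, 0, -0.15], "spin": 0}]'

```text
t: 8.1
position: [0.6036, 0.0454, 0.0236]
orientation: [-3.14, -0.111, -0.002]
wrist_force: [-0.2, -0.7, -0.0]
grip_width: 0.096
```

Emit:
apply_moves --deltas '[{"hand": 1, "xyz": [0, 0, 0], "spin": 0}]'

```text
t: 8.2
position: [0.6016, 0.0454, 0.0216]
orientation: [-3.139, -0.111, 0.007]
wrist_force: [-0.7, 0.5, 0.5]
grip_width: 0.015
```

```bash
python3 - <<'E'
from ov import *
st(); C=cams()
p=robot.state()["position"][:2]+[.003,0]
it=[(q,(0,255,255)) for q in bayshape(np.array([.609,.061]),np.radians(4.2))]
overlay(C["side"],it,(310,180,440,260),"pics/g6.png",6)
E
```

```text
t 8.2 pos [0.6016 0.0454 0.0216] yaw 4.06 F [-0.7  0.5  0.5] grip 1.4
```

View pics/g6.png

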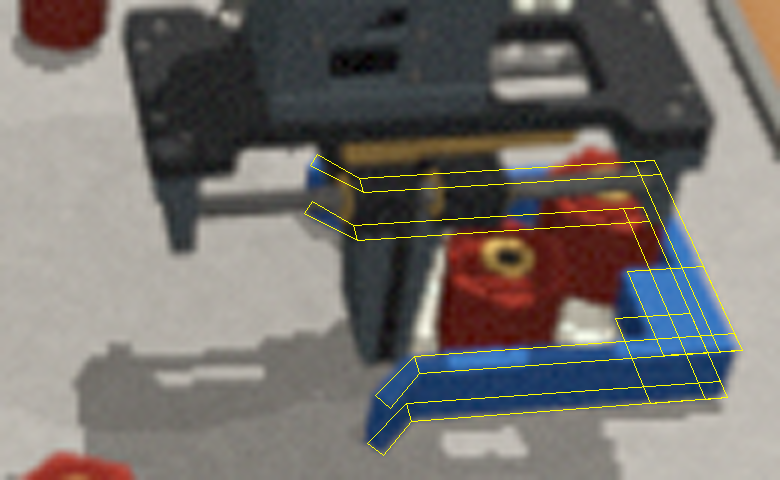

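Emit:
apply_moves --deltas '[{"hand": 1, "xyz": [0.027, 0.002, 0.01], "spin": 0}, {"hand": 1, "xyz": [0.027, 0.002, 0], "spin": 0}, {"hand": 1, "xyz": [0.027, 0.002, 0], "spin": 0}, {"hand": 1, "xyz": [0.027, 0.002, 0], "spin": 0}, {"hand": 1, "xyz": [0.027, 0.002, 0], "spin": 0}, {"hand": 1, "xyz": [0.027, 0.002, 0], "spin": 0}, {"hand": 1, "xyz": [0.027, 0.002, 0], "spin": 0}, {"hand": 1, "xyz": [0, 0, 0], "spin": 0}]'

```text
t: 9.1
position: [0.6322, 0.0475, 0.0254]
orientation: [3.14, 0.112, 0.001]
wrist_force: [0.8, 0.1, 0.3]
grip_width: 0.005
```

Emit:
apply_moves --deltas '[{"hand": 1, "xyz": [0.013, 0.001, 0], "spin": 0}, {"hand": 1, "xyz": [0, 0, 0], "spin": 0}]'

```text
t: 9.3
position: [0.6336, 0.0476, 0.0254]
orientation: [-3.14, -0.111, -0.0]
wrist_force: [0.6, 0.6, -0.7]
grip_width: 0.006
```

Emit:
apply_moves --deltas '[{"hand": 1, "xyz": [0.013, 0.001, 0], "spin": 0}, {"hand": 1, "xyz": [0, 0, 0], "spin": 0}]'

```text
t: 9.5
position: [0.6356, 0.0477, 0.0254]
orientation: [3.14, 0.111, 0.0]
wrist_force: [0.8, -0.1, -0.6]
grip_width: 0.011
```

Emit:
apply_moves --deltas '[{"hand": 1, "xyz": [0.013, 0.001, 0], "spin": 0}, {"hand": 1, "xyz": [0, 0, 0], "spin": 0}]'

```text
t: 9.7
position: [0.6376, 0.0479, 0.0254]
orientation: [3.14, 0.112, 0.0]
wrist_force: [0.1, -0.5, -0.7]
grip_width: 0.004
```

Emit:
apply_moves --deltas '[{"hand": 1, "xyz": [0.008, 0.001, 0], "spin": 0}, {"hand": 1, "xyz": [0, 0, 0], "spin": 0}]'

```text
t: 9.9
position: [0.6387, 0.0481, 0.0254]
orientation: [-3.14, -0.111, -0.0]
wrist_force: [-0.2, 0.3, 0.5]
grip_width: 0.006
```

```bash
python3 - <<'E'
from ov import *
st(); C=cams()
it=[(q,(0,255,255)) for q in bayshape(np.array([.609,.061]),np.radians(4.2))]
overlay(C["side"],it,(310,180,440,260),"pics/g7.png",6)
E
```

```text
t 9.9 pos [0.6387 0.0481 0.0254] yaw 4.06 F [-0.2  0.3  0.5] grip 0.6
```

View pics/g7.png

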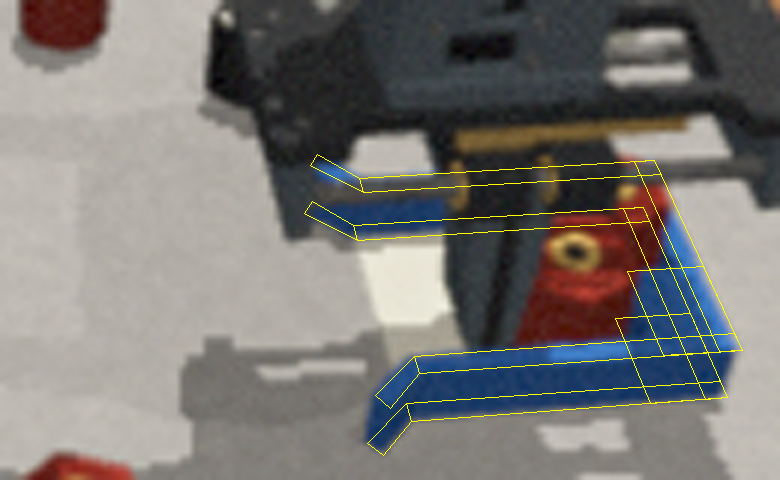

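Emit:
apply_moves --deltas '[{"hand": 1, "xyz": [0.01, 0.001, 0], "spin": 0}, {"hand": 1, "xyz": [0, 0, 0], "spin": 0}]'

```text
t: 10.2
position: [0.6403, 0.0482, 0.0254]
orientation: [3.14, 0.111, 0.0]
wrist_force: [-0.8, -1.1, 1.2]
grip_width: 0.01
```

Emit:
apply_moves --deltas '[{"hand": 1, "xyz": [0.01, 0.001, 0], "spin": 0}, {"hand": 1, "xyz": [0, 0, 0], "spin": 0}]'

```text
t: 10.4
position: [0.6413, 0.0484, 0.0254]
orientation: [-3.14, -0.111, 0.001]
wrist_force: [-3.1, -0.4, 1.2]
grip_width: 0.004
```

Emit:
apply_moves --deltas '[{"hand": 1, "xyz": [0.01, 0.001, 0], "spin": 0}, {"hand": 1, "xyz": [0, 0, 0], "spin": 0}]'

```text
t: 10.6
position: [0.6414, 0.0485, 0.0252]
orientation: [-3.14, -0.112, 0.005]
wrist_force: [-11.1, -1.1, 7.0]
grip_width: 0.009
```

Emit:
apply_moves --deltas '[{"hand": 1, "xyz": [-0.06, -0.004, 0], "spin": 0}, {"hand": 1, "xyz": [0, 0, 0.2], "spin": 0}, {"hand": 1, "xyz": [0, 0, 0.2], "spin": 0}, {"hand": -0.4, "xyz": [-0.19, -0.141, 0], "spin": 0}, {"hand": -0.4, "xyz": [-0.19, -0.141, 0], "spin": 0}, {"hand": -0.4, "xyz": [-0.19, -0.141, 0], "spin": 0}, {"hand": -0.4, "xyz": [-0.19, -0.141, 0], "spin": 0}, {"hand": -0.4, "xyz": [-0.19, -0.14, 0], "spin": 0}, {"hand": -0.4, "xyz": [0, 0, 0], "spin": 0}]'

```text
t: 11.5
position: [0.488, -0.0591, 0.0855]
orientation: [-3.14, -0.108, 0.003]
wrist_force: [0.2, 0.6, 0.8]
grip_width: 0.503
```

```bash
cat > look.py <<'E'
import sys
from ov import *
st(); C=cams(); n=sys.argv[1]
for nm,b in (("side",(.609,.0613)),("top",(.6056,.0607))):
    B=(np.array(b),np.radians(4.2))
    it=[(q,(0,255,255)) for q in bayshape(*B)]
    for k,(x,y) in enumerate([(.085,.0178),(.065,-.0178),(.045,.0178),(.025,-.0178)]):
        if k<int(sys.argv[2]): it.append((hexshape(T([[x,y]],*B)[0],B[1])[0],(0,255,0)))
    overlay(C[nm],it,(310,170,440,260) if nm=="side" else (300,95,400,195),f"pics/{n}{nm}.png",6)
E
python3 look.py a 2
```

```text
t 11.5 pos [ 0.488  -0.0591  0.0855] yaw 3.96 F [0.2 0.6 0.8] grip 45.8
```

View pics/aside.png

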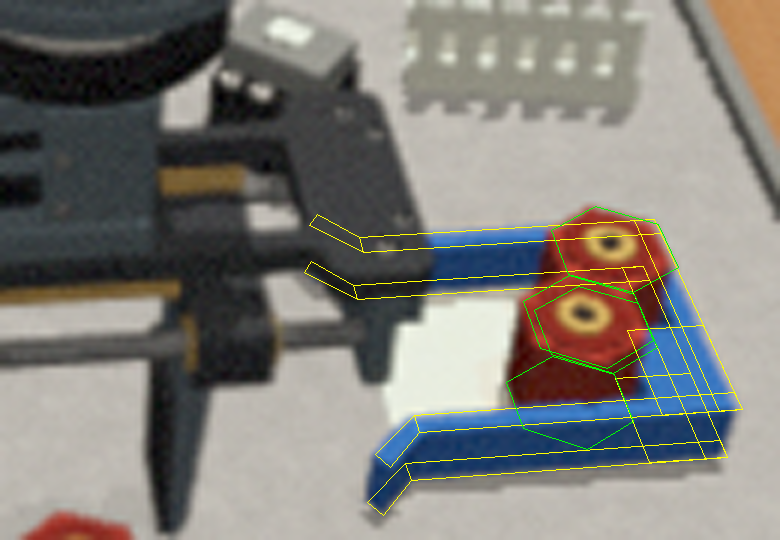

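View pics/atop.png

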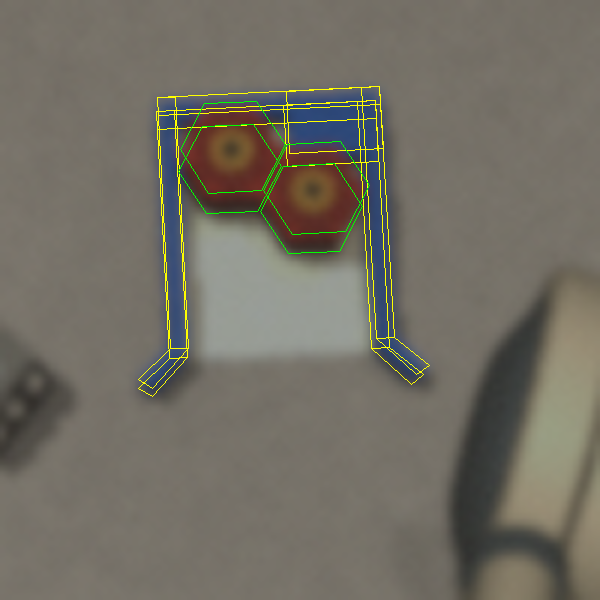

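Emit:
apply_moves --deltas '[{"hand": -0.4, "xyz": [0.018, 0.014, 0], "spin": 0}, {"hand": -0.4, "xyz": [0, 0, 0], "spin": 0}, {"hand": -0.4, "xyz": [0, 0, -0.15], "spin": 0}, {"hand": -0.4, "xyz": [0, 0, -0.15], "spin": 0}, {"hand": -0.4, "xyz": [0, 0, -0.1], "spin": 0}, {"hand": -0.4, "xyz": [0, 0, 0], "spin": 0}, {"hand": 0.3, "xyz": [0, 0, 0], "spin": 0}, {"hand": 0.3, "xyz": [0, 0, 0], "spin": 0}, {"hand": 0.3, "xyz": [0, 0, 0], "spin": 0}, {"hand": 0.3, "xyz": [0, 0, 0], "spin": 0}]'

```text
t: 12.6
position: [0.4948, -0.0556, 0.0261]
orientation: [3.139, 0.111, 0.002]
wrist_force: [0.4, 0.3, 6.6]
grip_width: 0.455
```

```bash
cat > look2.py <<'E'
import sys
from ov import *
st(); C=cams()
p=robot.state()["position"][:2]+[.003,0]
u=proj(C["side"],[*p,.03])[0].astype(int)
it=[(hexshape(p,np.radians(4.2))[0],(0,255,0))]
overlay(C["side"],it,(u[0]-50,u[1]-40,u[0]+50,u[1]+40),f"pics/{sys.argv[1]}.png",7)
E
python3 look2.py b1
```

```text
t 12.6 pos [ 0.4948 -0.0556  0.0261] yaw 4.07 F [0.4 0.3 6.6] grip 41.4
```

View pics/b1.png

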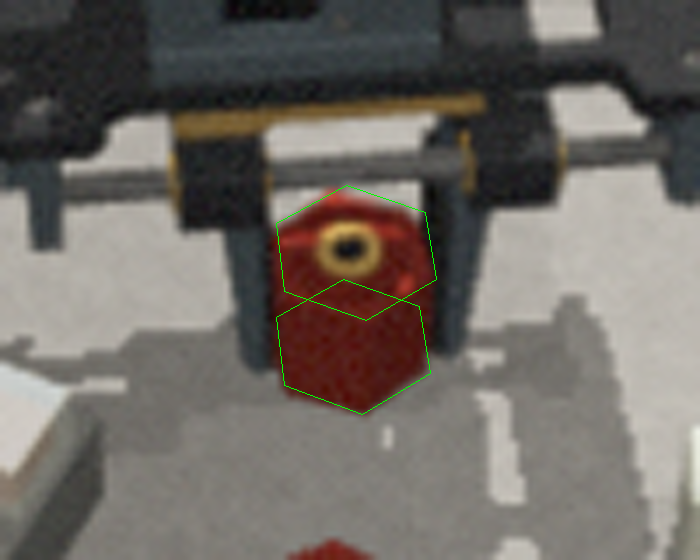

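Emit:
apply_moves --deltas '[{"hand": 0.3, "xyz": [0.047, 0.087, 0], "spin": 0}, {"hand": 0.3, "xyz": [0.047, 0.087, 0], "spin": 0}, {"hand": 0.3, "xyz": [0.047, 0.087, 0], "spin": 0}, {"hand": 0.3, "xyz": [0.047, 0.087, 0], "spin": 0}, {"hand": 0.3, "xyz": [0.047, 0.087, 0], "spin": 0}, {"hand": 0.3, "xyz": [0.047, 0.087, 0], "spin": 0}, {"hand": 0.3, "xyz": [0.047, 0.087, 0], "spin": 0}, {"hand": 0.3, "xyz": [0.047, 0.087, 0], "spin": 0}, {"hand": 0.3, "xyz": [0.047, 0.087, 0], "spin": 0}, {"hand": 0.3, "xyz": [0.047, 0.087, 0], "spin": 0}]'

```text
t: 13.7
position: [0.5653, 0.0754, 0.026]
orientation: [3.139, 0.111, 0.001]
wrist_force: [-0.6, -1.6, 5.4]
grip_width: 0.453
```

Emit:
apply_moves --deltas '[{"hand": 0.3, "xyz": [0, 0, 0], "spin": 0}]'

```text
t: 13.8
position: [0.5659, 0.0761, 0.0259]
orientation: [-3.139, -0.113, -0.003]
wrist_force: [1.4, 1.5, 5.6]
grip_width: 0.455
```

```bash
python3 look2.py b2
```

```text
t 13.8 pos [0.5659 0.0761 0.0259] yaw 4.13 F [1.4 1.5 5.6] grip 41.4
```

View pics/b2.png

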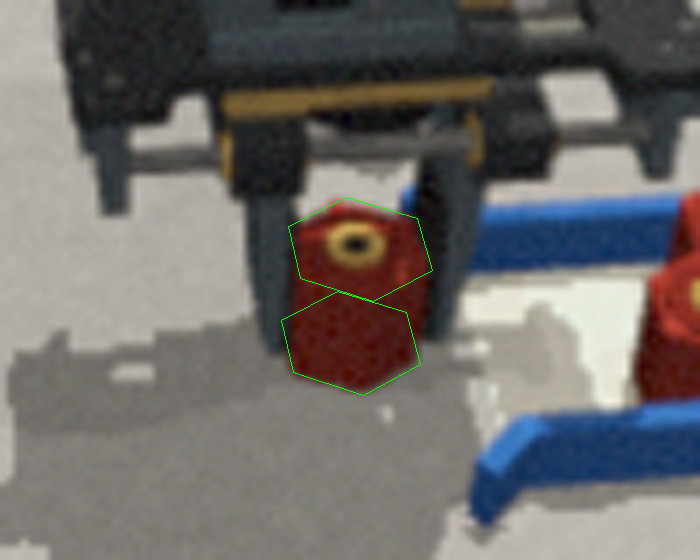

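Emit:
apply_moves --deltas '[{"hand": 0.3, "xyz": [0.063, 0.004, 0], "spin": 0}, {"hand": 0.3, "xyz": [0.063, 0.004, 0], "spin": 0}, {"hand": 0.3, "xyz": [0.063, 0.004, 0], "spin": 0}, {"hand": 0.3, "xyz": [0.063, 0.004, 0], "spin": 0}, {"hand": 0.3, "xyz": [0.063, 0.004, 0], "spin": 0}, {"hand": 0.3, "xyz": [0.063, 0.004, 0], "spin": 0}, {"hand": 0.3, "xyz": [0, 0, 0], "spin": 0}]'

```text
t: 14.6
position: [0.6233, 0.0783, 0.0254]
orientation: [3.14, 0.111, 0.003]
wrist_force: [0.7, -0.3, 5.2]
grip_width: 0.441
```

```bash
python3 look2.py b3
```

```text
t 14.6 pos [0.6233 0.0783 0.0254] yaw 4.05 F [ 0.7 -0.3  5.2] grip 40.2
```

View pics/b3.png

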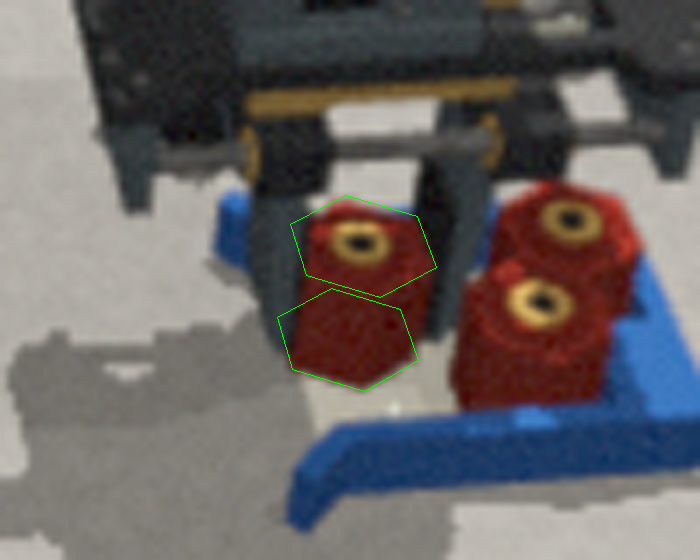

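Emit:
apply_moves --deltas '[{"hand": -0.15, "xyz": [0, 0, 0], "spin": 0}, {"hand": -0.15, "xyz": [0, 0, 0], "spin": 0}, {"hand": -0.15, "xyz": [0, 0, 0.15], "spin": 0}, {"hand": -0.15, "xyz": [0, 0, 0.2], "spin": 0}, {"hand": 0, "xyz": [-0.1, -0.007, 0.05], "spin": 0}, {"hand": 1, "xyz": [-0.196, -0.014, 0], "spin": 0}, {"hand": 1, "xyz": [0, 0, 0], "spin": 0}, {"hand": 1, "xyz": [0, 0, -0.1], "spin": 0}, {"hand": 1, "xyz": [0, 0, -0.15], "spin": 0}, {"hand": 1, "xyz": [0, 0, -0.15], "spin": 0}]'

```text
t: 15.7
position: [0.5773, 0.0754, 0.0248]
orientation: [3.14, 0.111, 0.001]
wrist_force: [-0.1, 0.8, -0.5]
grip_width: 0.092
```

Emit:
apply_moves --deltas '[{"hand": 1, "xyz": [0, 0.005, 0], "spin": 0}, {"hand": 1, "xyz": [0.04, 0.003, 0], "spin": 0}, {"hand": 1, "xyz": [0.04, 0.003, 0], "spin": 0}, {"hand": 1, "xyz": [0.04, 0.003, 0], "spin": 0}, {"hand": 1, "xyz": [0.04, 0.003, 0], "spin": 0}, {"hand": 1, "xyz": [0.04, 0.003, 0], "spin": 0}, {"hand": 1, "xyz": [0, 0, 0], "spin": 0}]'

```text
t: 16.4
position: [0.6082, 0.0784, 0.0257]
orientation: [-3.14, -0.111, -0.002]
wrist_force: [-0.3, -0.3, 0.3]
grip_width: 0.006
```

```bash
python3 look.py c 0
```

```text
t 16.4 pos [0.6082 0.0784 0.0257] yaw 4.06 F [-0.3 -0.3  0.3] grip 0.5
```

View pics/cside.png

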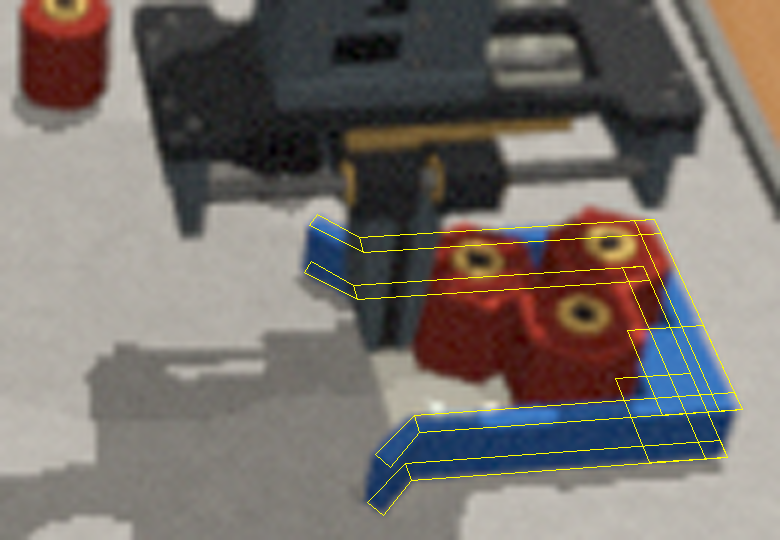

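Going well; ~11 mm left to home.

Emit:
apply_moves --deltas '[{"hand": 1, "xyz": [0.02, 0.0015, 0], "spin": 0}, {"hand": 1, "xyz": [0.02, 0.0015, 0], "spin": 0}, {"hand": 1, "xyz": [0.01, 0.001, 0], "spin": 0}, {"hand": 1, "xyz": [0, 0, 0], "spin": 0}]'

```text
t: 16.9
position: [0.6148, 0.079, 0.0254]
orientation: [3.14, 0.111, 0.0]
wrist_force: [0.9, 1.2, -0.3]
grip_width: 0.005
```

Emit:
apply_moves --deltas '[{"hand": 1, "xyz": [0.01, 0.001, 0], "spin": 0}, {"hand": 1, "xyz": [0, 0, 0], "spin": 0}]'

```text
t: 17.1
position: [0.6162, 0.0791, 0.0254]
orientation: [-3.14, -0.111, -0.0]
wrist_force: [-0.2, -0.4, 0.2]
grip_width: 0.004
```

Emit:
apply_moves --deltas '[{"hand": 1, "xyz": [0.01, 0.001, 0], "spin": 0}, {"hand": 1, "xyz": [0, 0, 0], "spin": 0}]'

```text
t: 17.3
position: [0.6178, 0.0793, 0.0254]
orientation: [-3.14, -0.111, -0.0]
wrist_force: [-0.5, -0.0, 0.2]
grip_width: 0.004
```

Emit:
apply_moves --deltas '[{"hand": 1, "xyz": [0.01, 0.001, 0], "spin": 0}, {"hand": 1, "xyz": [0, 0, 0], "spin": 0}]'

```text
t: 17.5
position: [0.619, 0.0794, 0.0254]
orientation: [-3.14, -0.111, 0.001]
wrist_force: [-1.1, 0.4, 0.9]
grip_width: 0.001
```

Emit:
apply_moves --deltas '[{"hand": 1, "xyz": [0.01, 0.001, 0], "spin": 0}, {"hand": 1, "xyz": [0, 0, 0], "spin": 0}]'

```text
t: 17.7
position: [0.6191, 0.0795, 0.0252]
orientation: [3.14, 0.112, -0.005]
wrist_force: [-9.5, -1.4, 6.4]
grip_width: 0.005
```

Emit:
apply_moves --deltas '[{"hand": 1, "xyz": [0.008, 0.001, 0], "spin": 0}, {"hand": 1, "xyz": [0, 0, 0], "spin": 0}]'

```text
t: 17.9
position: [0.6191, 0.0796, 0.0251]
orientation: [3.139, 0.112, -0.008]
wrist_force: [-14.9, -1.6, 9.7]
grip_width: 0.005
```

Emit:
apply_moves --deltas '[{"hand": 1, "xyz": [-0.06, -0.004, 0], "spin": 0}, {"hand": 1, "xyz": [0, 0, 0.2], "spin": 0}, {"hand": 1, "xyz": [0, 0, 0.2], "spin": 0}, {"hand": -0.3, "xyz": [-0.122, -0.235, 0], "spin": -0.03}, {"hand": -0.3, "xyz": [-0.122, -0.235, 0], "spin": -0.03}, {"hand": -0.3, "xyz": [-0.122, -0.235, 0], "spin": -0.03}, {"hand": -0.3, "xyz": [-0.122, -0.235, 0], "spin": 0}, {"hand": -0.3, "xyz": [-0.122, -0.235, 0], "spin": 0}, {"hand": -0.3, "xyz": [-0.122, -0.235, 0], "spin": 0}, {"hand": -0.3, "xyz": [-0.122, -0.235, 0], "spin": 0}]'

```text
t: 18.9
position: [0.484, -0.169, 0.0856]
orientation: [3.139, -0.11, 0.002]
wrist_force: [-0.7, -0.6, 0.4]
grip_width: 0.587
```

Emit:
apply_moves --deltas '[{"hand": -0.3, "xyz": [0, 0, 0], "spin": 0}, {"hand": -0.3, "xyz": [0, 0, 0], "spin": 0}]'

```text
t: 19.1
position: [0.4845, -0.1683, 0.0856]
orientation: [3.139, -0.114, 0.001]
wrist_force: [0.2, 0.5, 0.5]
grip_width: 0.651
```

```bash
python3 look.py d 3; python3 look2.py d2
```

```text
t 19.1 pos [ 0.4845 -0.1683  0.0856] yaw -4.15 F [0.2 0.5 0.5] grip 59.2
t 19.2 pos [ 0.4851 -0.1671  0.0855] yaw -4.02 F [-0.3  0.6 -0.5] grip 59.4
```

View pics/dside.png

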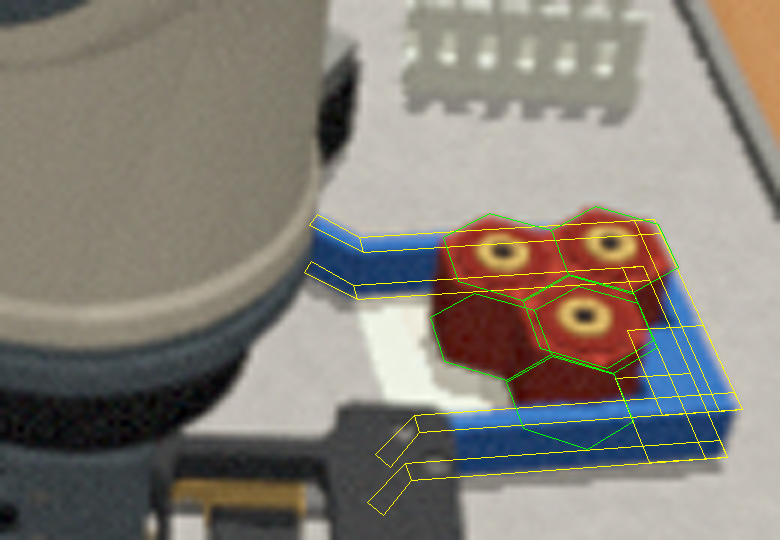

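View pics/dtop.png

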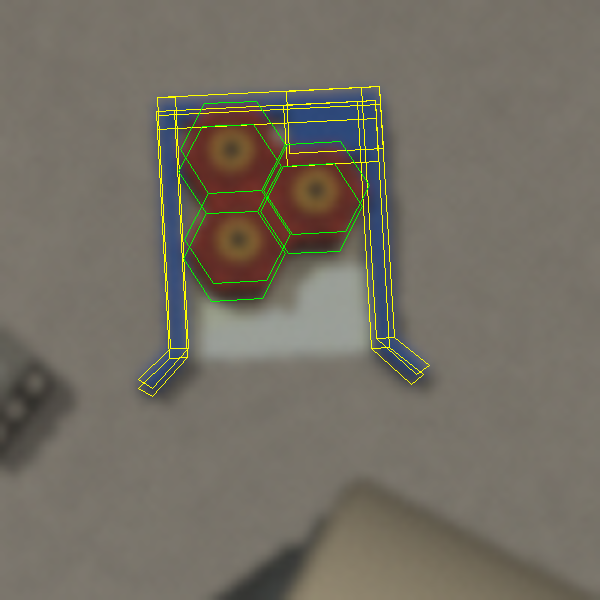

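View pics/d2.png

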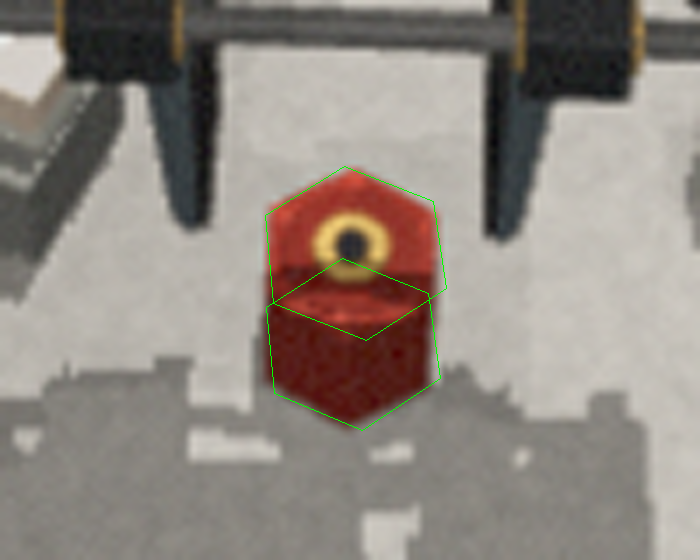

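Emit:
apply_moves --deltas '[{"hand": -0.3, "xyz": [-0.006, 0, -0.15], "spin": 0}, {"hand": -0.3, "xyz": [0, 0, -0.15], "spin": 0}, {"hand": -0.3, "xyz": [0, 0, -0.1], "spin": 0}, {"hand": -0.3, "xyz": [0, 0, 0], "spin": 0}, {"hand": 0.3, "xyz": [0, 0, 0], "spin": 0}, {"hand": 0.3, "xyz": [0, 0, 0], "spin": 0}, {"hand": 0.3, "xyz": [0, 0, 0], "spin": 0}, {"hand": 0.3, "xyz": [0, 0, 0], "spin": 0}]'

```text
t: 20.1
position: [0.4844, -0.1678, 0.0262]
orientation: [3.139, -0.111, 0.002]
wrist_force: [0.0, 1.5, 9.2]
grip_width: 0.438
```

```bash
python3 look2.py e1
```

```text
t 20.1 pos [ 0.4844 -0.1678  0.0262] yaw -4.04 F [0.  1.5 9.2] grip 39.8
```

View pics/e1.png

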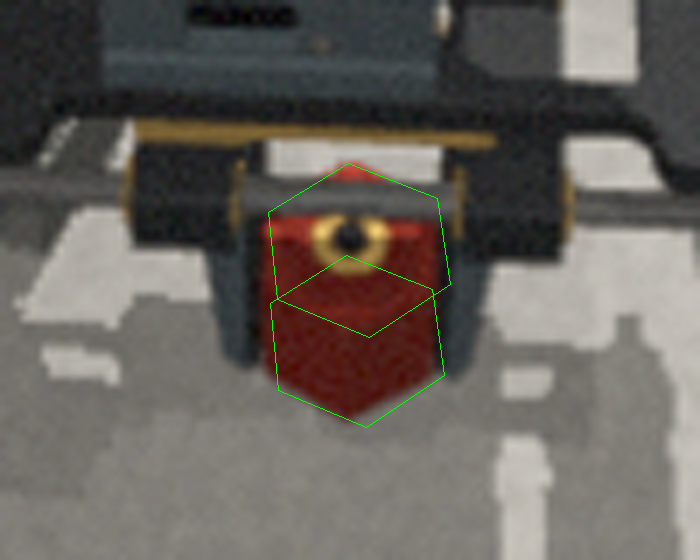

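Emit:
apply_moves --deltas '[{"hand": 0.3, "xyz": [0.024, 0.099, 0], "spin": 0.009}, {"hand": 0.3, "xyz": [0.024, 0.099, 0], "spin": 0.009}, {"hand": 0.3, "xyz": [0.024, 0.099, 0], "spin": 0.009}, {"hand": 0.3, "xyz": [0.024, 0.099, 0], "spin": 0.009}, {"hand": 0.3, "xyz": [0.024, 0.099, 0], "spin": 0.009}, {"hand": 0.3, "xyz": [0.024, 0.099, 0], "spin": 0.009}, {"hand": 0.3, "xyz": [0.024, 0.099, 0], "spin": 0.009}, {"hand": 0.3, "xyz": [0.024, 0.099, 0], "spin": 0.009}, {"hand": 0.3, "xyz": [0.024, 0.099, 0], "spin": 0.009}, {"hand": 0.3, "xyz": [0.024, 0.099, 0], "spin": 0.009}]'

```text
t: 21.2
position: [0.5205, -0.0188, 0.0262]
orientation: [3.139, 0.112, 0.002]
wrist_force: [-0.7, -2.3, 6.1]
grip_width: 0.44
```

Emit:
apply_moves --deltas '[{"hand": 0.3, "xyz": [0.024, 0.099, 0], "spin": 0}, {"hand": 0.3, "xyz": [0.024, 0.099, 0], "spin": 0}, {"hand": 0.3, "xyz": [0.024, 0.099, 0], "spin": 0}, {"hand": 0.3, "xyz": [0.024, 0.099, 0], "spin": 0}, {"hand": 0.3, "xyz": [0, 0, 0], "spin": 0}, {"hand": 0.3, "xyz": [0, 0, 0], "spin": 0}]'

```text
t: 21.8
position: [0.535, 0.0407, 0.0262]
orientation: [-3.14, -0.113, -0.003]
wrist_force: [0.6, 1.9, 8.4]
grip_width: 0.44
```

```bash
python3 look2.py e2
```

```text
t 21.8 pos [0.535  0.0407 0.0262] yaw 4.11 F [0.6 1.9 8.4] grip 40.0
```

View pics/e2.png

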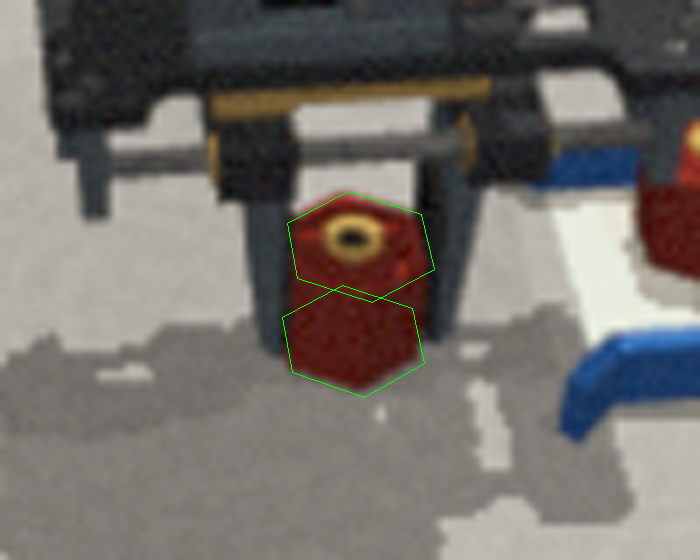

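Emit:
apply_moves --deltas '[{"hand": 0.3, "xyz": [0.067, 0.003, 0], "spin": 0}, {"hand": 0.3, "xyz": [0.067, 0.003, 0], "spin": 0}, {"hand": 0.3, "xyz": [0.067, 0.003, 0], "spin": 0}, {"hand": 0.3, "xyz": [0.067, 0.003, 0], "spin": 0}, {"hand": 0.3, "xyz": [0.067, 0.003, 0], "spin": 0}, {"hand": 0.3, "xyz": [0.067, 0.003, 0], "spin": 0}, {"hand": 0.3, "xyz": [0.067, 0.003, 0], "spin": 0}, {"hand": 0.3, "xyz": [0, 0, 0], "spin": 0}]'

```text
t: 22.7
position: [0.6062, 0.0431, 0.026]
orientation: [3.139, 0.111, 0.004]
wrist_force: [2.4, 0.5, 8.5]
grip_width: 0.438
```

```bash
python3 look2.py e3
```

```text
t 22.7 pos [0.6062 0.0431 0.026 ] yaw 4.06 F [2.4 0.5 8.5] grip 39.8
```

View pics/e3.png

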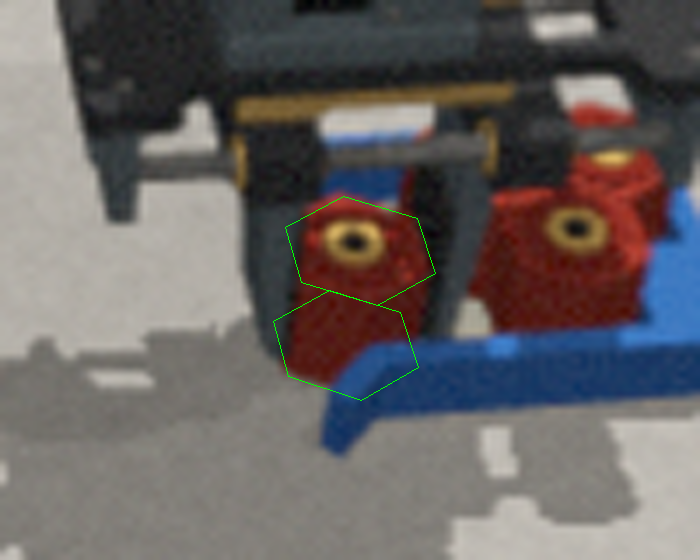

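Emit:
apply_moves --deltas '[{"hand": -0.15, "xyz": [0, 0, 0], "spin": 0}, {"hand": -0.15, "xyz": [0, 0, 0], "spin": 0}, {"hand": -0.15, "xyz": [0, 0, 0.15], "spin": 0}, {"hand": -0.15, "xyz": [0, 0, 0.2], "spin": 0}, {"hand": 0, "xyz": [-0.1, -0.007, 0.05], "spin": 0}, {"hand": 1, "xyz": [-0.2, -0.015, 0], "spin": 0}, {"hand": 1, "xyz": [0, 0, 0], "spin": 0}, {"hand": 1, "xyz": [0, 0, -0.1], "spin": 0}, {"hand": 1, "xyz": [0, 0, -0.15], "spin": 0}, {"hand": 1, "xyz": [0, 0, -0.15], "spin": 0}]'

```text
t: 23.8
position: [0.5596, 0.04, 0.0249]
orientation: [3.14, 0.111, 0.001]
wrist_force: [0.3, -0.1, 0.1]
grip_width: 0.09
```

Emit:
apply_moves --deltas '[{"hand": 1, "xyz": [0, 0.002, 0], "spin": 0}, {"hand": 1, "xyz": [0.04, 0.003, 0], "spin": 0}, {"hand": 1, "xyz": [0.04, 0.003, 0], "spin": 0}, {"hand": 1, "xyz": [0.04, 0.003, 0], "spin": 0}, {"hand": 1, "xyz": [0.04, 0.003, 0], "spin": 0}, {"hand": 1, "xyz": [0.03, 0.002, 0], "spin": 0}, {"hand": 1, "xyz": [0, 0, 0], "spin": 0}]'

```text
t: 24.5
position: [0.5889, 0.0425, 0.0256]
orientation: [3.14, 0.111, 0.002]
wrist_force: [0.2, 0.2, -0.2]
grip_width: 0.004
```

```bash
python3 look.py f 0
```

```text
t 24.5 pos [0.5889 0.0425 0.0256] yaw 4.06 F [ 0.2  0.2 -0.2] grip 0.4
```

View pics/fside.png

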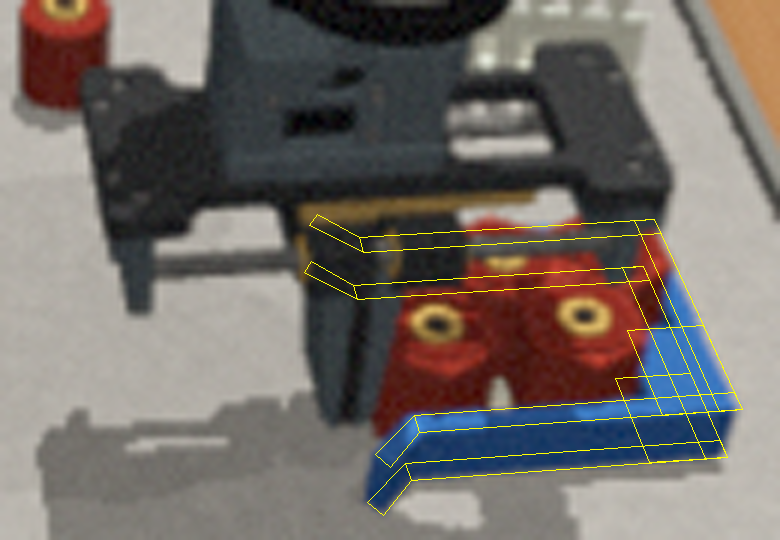

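Emit:
apply_moves --deltas '[{"hand": 1, "xyz": [0.02, 0.0015, 0], "spin": 0}, {"hand": 1, "xyz": [0.02, 0.0015, 0], "spin": 0}, {"hand": 1, "xyz": [0.013, 0.001, 0], "spin": 0}, {"hand": 1, "xyz": [0, 0, 0], "spin": 0}]'

```text
t: 25.0
position: [0.5964, 0.0431, 0.0254]
orientation: [3.14, 0.111, 0.001]
wrist_force: [0.3, 0.9, -0.5]
grip_width: 0.005
```

Emit:
apply_moves --deltas '[{"hand": 1, "xyz": [0.01, 0.001, 0], "spin": 0}, {"hand": 1, "xyz": [0, 0, 0], "spin": 0}]'

```text
t: 25.2
position: [0.5976, 0.0433, 0.0254]
orientation: [3.14, 0.111, 0.0]
wrist_force: [0.6, -0.1, -0.3]
grip_width: 0.006
```

Emit:
apply_moves --deltas '[{"hand": 1, "xyz": [0.01, 0.001, 0], "spin": 0}, {"hand": 1, "xyz": [0, 0, 0], "spin": 0}]'

```text
t: 25.4
position: [0.5992, 0.0434, 0.0254]
orientation: [-3.14, -0.111, -0.0]
wrist_force: [0.8, -0.2, -0.3]
grip_width: 0.01
```

Emit:
apply_moves --deltas '[{"hand": 1, "xyz": [0.01, 0.001, 0], "spin": 0}, {"hand": 1, "xyz": [0, 0, 0], "spin": 0}]'

```text
t: 25.6
position: [0.6007, 0.0435, 0.0254]
orientation: [3.14, 0.111, 0.0]
wrist_force: [0.9, 0.2, 1.0]
grip_width: 0.005
```

Emit:
apply_moves --deltas '[{"hand": 1, "xyz": [0.01, 0.001, 0], "spin": 0}, {"hand": 1, "xyz": [0, 0, 0], "spin": 0}]'

```text
t: 25.8
position: [0.6016, 0.0437, 0.0253]
orientation: [-3.14, -0.111, 0.002]
wrist_force: [-3.6, -1.2, 0.6]
grip_width: 0.003
```

Emit:
apply_moves --deltas '[{"hand": 1, "xyz": [0.01, 0.001, 0], "spin": 0}, {"hand": 1, "xyz": [0, 0, 0], "spin": 0}]'

```text
t: 26.0
position: [0.6017, 0.0438, 0.0251]
orientation: [3.14, 0.112, -0.006]
wrist_force: [-10.2, -2.0, 5.7]
grip_width: 0.001
```

Emit:
apply_moves --deltas '[{"hand": 1, "xyz": [0.008, 0.001, 0], "spin": 0}, {"hand": 1, "xyz": [0, 0, 0], "spin": 0}]'

```text
t: 26.2
position: [0.6017, 0.0439, 0.025]
orientation: [3.14, 0.112, -0.009]
wrist_force: [-16.6, -2.5, 10.7]
grip_width: 0.005
```

Hard stop at x = 0.6017 (0.6016 predicted). Back off, clear the view, check.

Emit:
apply_moves --deltas '[{"hand": 1, "xyz": [-0.06, -0.004, 0], "spin": 0}, {"hand": 1, "xyz": [-0.06, -0.004, 0.1], "spin": 0}, {"hand": 1, "xyz": [0, 0, 0.3], "spin": 0}, {"hand": 1, "xyz": [-0.1, -0.25, 0.1], "spin": 0}, {"hand": 1, "xyz": [-0.1, -0.25, 0.1], "spin": 0}, {"hand": 1, "xyz": [-0.1, -0.25, 0.1], "spin": 0}, {"hand": 1, "xyz": [-0.1, -0.25, 0], "spin": 0}, {"hand": 1, "xyz": [-0.1, -0.25, 0], "spin": 0}, {"hand": 1, "xyz": [-0.1, -0.25, 0], "spin": 0}, {"hand": 1, "xyz": [0, 0, 0], "spin": 0}]'

```text
t: 27.2
position: [0.4956, -0.186, 0.1306]
orientation: [3.139, 0.106, 0.001]
wrist_force: [-0.4, 0.5, 0.2]
grip_width: 0.006
```

```bash
python3 look.py z 4; python3 - <<'E'
from h import *
C=cams()
for n in C:
    print(n,[(round(d["p"],2),np.round(back(C[n],np.array(d["location"])*[640,400],.006),3).tolist()) for d in robot.mark_of(n,"hex0")])
    cv2.imwrite(f"pics/fin{n}.png",C[n]["img"][:,:,::-1])
# insert-centre measurement: brass/dark centre per hex in the bay frame (top face z=.046)
    for l in ("relay","terminal","breaker","contactor","offcut","round_standoff"):
        print(l,n,[(round(d["p"],2),np.round(back(C[n],np.array(d["location"])*[640,400],.006),3).tolist()) for d in robot.mark_of(n,l)[:1]])
E
```

```text
t 27.2 pos [ 0.4956 -0.186   0.1306] yaw 3.86 F [-0.4  0.5  0.2] grip 0.5
top [(0.78, [0.673, 0.044]), (0.78, [0.647, 0.079]), (0.73, [0.583, 0.204]), (0.68, [0.692, 0.091]), (0.62, [0.464, 0.461]), (0.59, [0.714, 0.424]), (0.56, [0.635, 0.047]), (0.45, [0.293, 0.166])]
relay top []
terminal top [(0.68, [0.393, 0.161])]
breaker top []
contactor top [(0.71, [0.577, 0.191])]
offcut top []
round_standoff top [(0.63, [0.498, 0.245])]
side [(0.84, [0.298, 0.175]), (0.77, [0.679, 0.054]), (0.74, [0.705, 0.088]), (0.64, [0.716, 0.408]), (0.53, [0.65, 0.081])]
relay side [(0.79, [0.404, -0.117])]
terminal side [(0.66, [0.394, 0.156])]
breaker side [(0.67, [0.602, -0.122])]
contactor side [(0.56, [0.685, 0.06])]
offcut side [(0.89, [0.689, 0.232])]
round_standoff side []
```

View pics/zside.png

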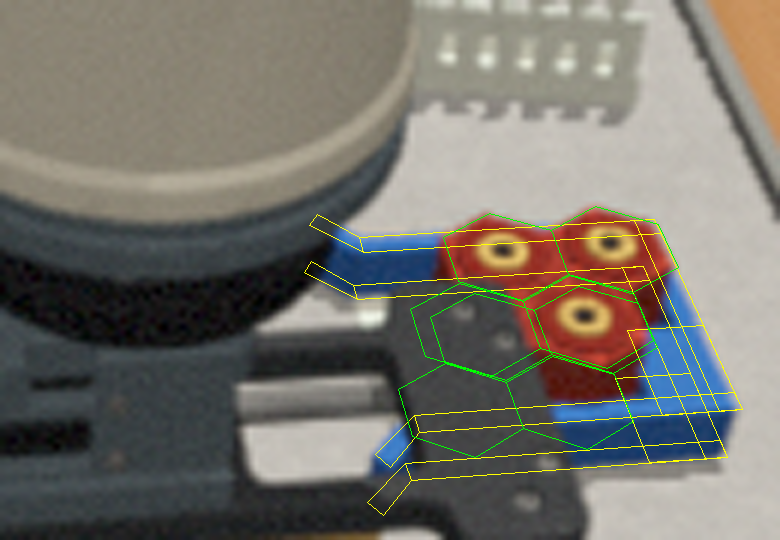

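View pics/ztop.png

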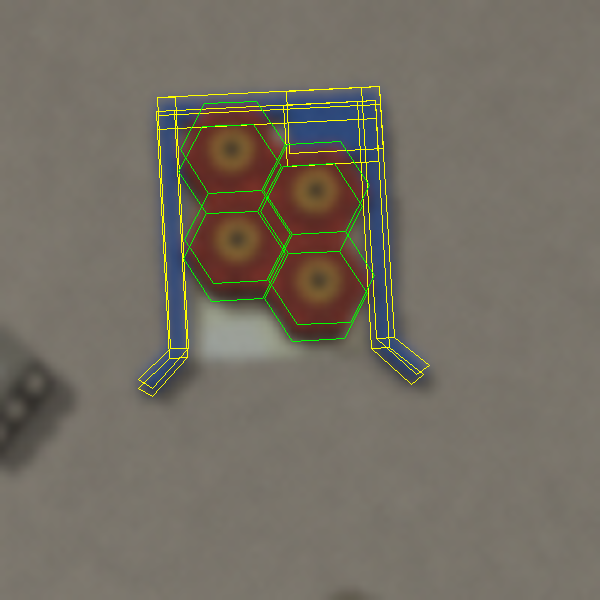

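View pics/finside.png

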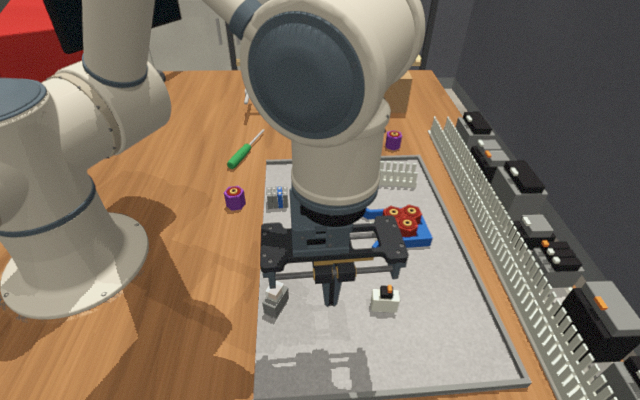

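Emit:
apply_moves --deltas '[{"hand": 1, "xyz": [-0.05, -0.2, 0.2], "spin": 0}, {"hand": 1, "xyz": [-0.05, -0.2, 0.2], "spin": 0}, {"hand": 1, "xyz": [-0.05, -0.2, 0.2], "spin": 0}, {"hand": 1, "xyz": [-0.05, -0.2, 0], "spin": 0}, {"hand": 1, "xyz": [0, 0, 0], "spin": 0}, {"hand": 1, "xyz": [0, 0, 0], "spin": 0}]'

```text
t: 28.7
position: [0.4663, -0.3024, 0.2202]
orientation: [-3.139, -0.109, 0.0]
wrist_force: [0.0, 0.9, -0.1]
grip_width: 0.005
```

```bash
python3 look.py y 4; python3 - <<'E'
from h import *
from scipy import ndimage
C=cams(); a=np.radians(4.2)
for n,b in (("top",(.6056,.0607)),("side",(.609,.0613))):
    c=C[n]; g=c["img"].astype(float); yel=np.clip(g[...,1]-g[...,2]-5,0,None)
    P=[]
    for x,y in [(.085,.0178),(.065,-.0178),(.045,.0178),(.025,-.0178)]:
        w=T([[x,y]],np.array(b),a)[0]; u=proj(c,[*w,.046])[0]
        for _ in range(5):
            yy,xx=np.mgrid[int(round(u[1]))-4:int(round(u[1]))+5,int(round(u[0]))-4:int(round(u[0]))+5]
            wt=yel[yy,xx]; u=np.array([(wt*xx).sum(),(wt*yy).sum()])/wt.sum()
        q=back(c,u,.046); P.append(q)
        d=q-np.array(b); print(n,"bay mm",np.round(1e3*T([d],np.zeros(2),-a)[0],1))
    P=np.array(P)
    print({f"{i}{j}":round(1e3*np.linalg.norm(P[i]-P[j]),1) for i,j in ((0,1),(0,2),(1,2),(1,3),(2,3))})
E
```

```text
t 28.7 pos [ 0.4663 -0.3024  0.2202] yaw 3.98 F [ 0.   0.9 -0.1] grip 0.5
top bay mm [84.3 18.4]
top bay mm [ 64.1 -17.2]
top bay mm [44.1 18. ]
top bay mm [ 24.  -16.8]
{'01': np.float64(40.9), '02': np.float64(40.2), '12': np.float64(40.5), '13': np.float64(40.1), '23': np.float64(40.2)}
side bay mm [85.2 20.3]
side bay mm [ 64.6 -15.5]
side bay mm [45.1 19.6]
side bay mm [ 25.1 -15.6]
{'01': np.float64(41.3), '02': np.float64(40.1), '12': np.float64(40.1), '13': np.float64(39.5), '23': np.float64(40.5)}
```

View pics/yside.png

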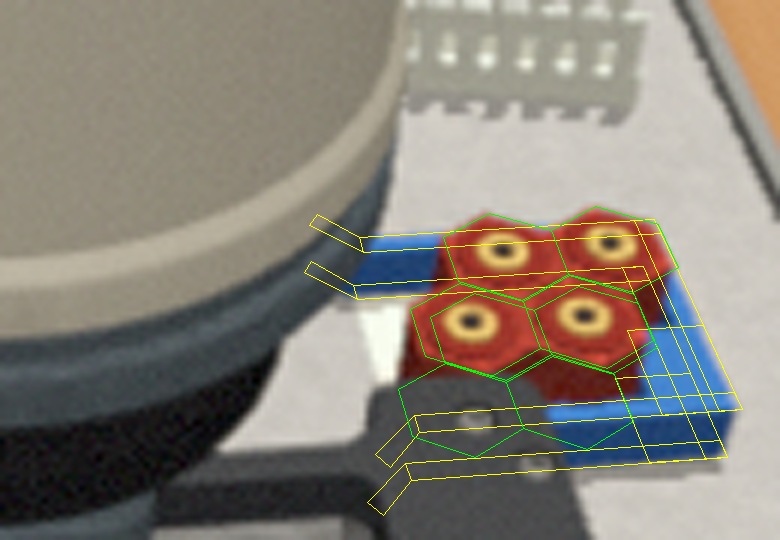

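All four are nested: spacings measure 39.5–41.3 mm and the centres sit at their home positions. Handing in.

```bash
python3 -c "
from station import robot
print(robot.job_done())"
```

```text
the job is handed in; nothing more can be done
None
```

All four hexagons are packed in the bay, and I handed the job in at about 29 s of the 72 s allowed. I dragged the three loose ones lightly gripped along the tray floor (right back, then left front, then right front). Then I pushed each home with the closed fingers until it stopped hard, at 11–17 N. The last two stopped within 0.1 mm of where I predicted.

- **Spacing and position:** The five touching pairs measure 40.1–40.9 mm apart from the top camera and 39.5–41.3 mm from the side camera; the limit is 43.5 mm. The front hexagon's centre is 24–25 mm inside the mouth, against a required 20 mm. The overlays show all four square to the bay.
- **Camera disagreement:** The side camera reads about 3 mm further in x than the robot, and in the last check about 2 mm further in y than the top camera. I placed parts by the robot and top-camera frame. The distances between centres are unaffected.
- **Bystanders:** The network's readings put five of them (relay, terminal, breaker, contactor, offcut) within about 8 mm of their starting readings. The round standoff reads about 10 mm further in y than my first fit, but I never went near it. Some of them weren't detected in one of the two final pictures because the arm was in the way. The network also returned one false contactor match inside the bay.

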